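Book in parts totes: scan the labels, then rack the totes

TASK

Book in the two or three parts totes on the bench: take the barcode scanner from its cradle and scan the label on each lid in the order of the stock list, from the bottom of the rack up (deepest tote first, shallowest last), each time holding it steady for a full second about 10 cm off, with its beam on the middle of the label and the scan line along the label's length. Every tote then belongs in the rack's free column, hung by its lid rim on the rail pair made for its depth, as in the filled column beside it (deep at the bottom, medium in the middle, shallow on top), pushed fully home against the rear batten; keep the totes level, since they hold small parts. Leave the scanner lying in its cradle as you found it and do not disturb the other things on the bench.

Things in the scene. Friction and masses are not known exactly. Their poses are not given: they have to be found in the camera images.
- tote_deep: the deep parts tote, about 300 g (varies by a third); may be absent. Black body 130 long (x) x 100 wide (y) x 98 high; on it a yellow lid 150 x 130 x 10 whose rim overhangs the body, 15 at each side, 10 at front and back. Origin: centre of its underside; x points from front to back, z up
- handle_deep (a point): centre of the grip bar of the deep tote's grey D-shaped pull handle, ahead of its front wall; the bar is 24 deep (x) x 14 wide (y) x 36 high, centred at x = -98, y = 0, z = 86 in the tote; axes as the tote's
- label_deep (a point): centre of the white barcode label (40 along x, 66 along y) lying flat on the deep tote's lid, at x = -30, y = 12, z = 108 in the tote; axes as the tote's; the code's length runs along y
- tote_medium: the medium parts tote, about 250 g (varies by a third); may be absent. Black body 130 long (x) x 100 wide (y) x 70 high; on it a yellow lid 150 x 130 x 10 whose rim overhangs the body, 15 at each side, 10 at front and back. Origin: centre of its underside; x points from front to back, z up
- handle_medium (a point): centre of the grip bar of the medium tote's grey D-shaped pull handle, ahead of its front wall; the bar is 24 deep (x) x 14 wide (y) x 36 high, centred at x = -98, y = 0, z = 58 in the tote; axes as the tote's
- label_medium (a point): centre of the white barcode label (40 along x, 66 along y) lying flat on the medium tote's lid, at x = 28, y = -10, z = 80 in the tote; axes as the tote's; the code's length runs along y
- tote_shallow: the shallow parts tote, about 200 g (varies by a third); may be absent. Black body 130 long (x) x 100 wide (y) x 48 high; on it a yellow lid 150 x 130 x 10 whose rim overhangs the body, 15 at each side, 10 at front and back. Origin: centre of its underside; x points from front to back, z up
- handle_shallow (a point): centre of the grip bar of the shallow tote's grey D-shaped pull handle, ahead of its front wall; the bar is 24 deep (x) x 14 wide (y) x 36 high, centred at x = -98, y = 0, z = 36 in the tote; axes as the tote's
- label_shallow (a point): centre of the white barcode label (40 along x, 66 along y) lying flat on the shallow tote's lid, at x = -5, y = 10, z = 58 in the tote; axes as the tote's; the code's length runs along y
- scanner: cordless barcode scanner, black, 150 g. Origin: on the plane it lies on; z up as it lies, x from butt to head. Straight handle 125 long, 34 wide (y, upright sides), 24 thick, its lower edge rising by 0.28 rad forward from the butt at x = -85, z = 0. Wide head (64 along y), x = 14 to 70, up to z = 61, bent down, reading window in its underside
- scan_grip (a point): where to hold the scanner: middle of its handle's section, at x = -20, y = 0, z = 31 in the scanner; axes as the scanner's; the handle is 34 wide along y
- scan_window (a point): middle of the reading window, at x = 54.5, z = 9 in the scanner. x: the beam, out of the window, forward and 60 degrees down as it lies; y: the scan line (the scanner's y). No trigger: held still for a second, it reads a label whose centre is 60 to 160 out and within 15 of the beam, scan line along the label within 0.35 rad (either way round), beam within 0.85 rad of square to it
- cradle: grey charging cradle, fixed: flat base block 196 x 88 x 30 high. Rims reaching 14 above it round the head (inside 78 wide, x = 16 to 80) and the butt (inside 50 wide, x = -100 to -71), none between, where the handle is held. Origin: underside; the scanner lies in it with its own origin 30 above this one, axes alike
- rack: timber rack, fixed, 370 wide x 160 deep x 375 high, two columns, open in front and behind. Origin: on the bench, under the middle of the front of the FREE column; x points into the rack, y to its left, z up. Uprights 30 wide, 140 apart (y = -70 to 70); front sill 25 high; top beam z = 345 to 375. The other column (middle at y = 170) is already filled with the same three totes, fixed
- batten (a point): middle of the front face of the rear batten of the free column's bottom rails, at x = 125, z = 149 in the rack; each level has one, up to 18 over its rail tops. A tote is home when its lid touches it: the lid's front edge then stands 25 proud of the rack's front and the tote's origin is at x = 50, y = 0 in the rack
- rail0 (a point): bottom rail pair of the free column, for the deep tote: point midway between the rails, at their top (140 over the bench), at the rack's front; axes as the rack's. Rails 14.5 wide, 20 high, 160 long, 111 clear between. A tote hangs by its lid rim on them, body between; the deep one's underside is then 42 over the bench. Fill from the bottom: handles above are in the way
- rail1 (a point): middle rail pair of the free column, for the medium tote: point midway between the rails, at their top (238 over the bench), at the rack's front; axes as the rack's. Rails 14.5 wide, 20 high, 160 long, 111 clear between. A tote hangs by its lid rim on them, body between; the medium one's underside is then 168 over the bench. Fill from the bottom: handles above are in the way
- rail2 (a point): top rail pair of the free column, for the shallow tote: point midway between the rails, at their top (314 over the bench), at the rack's front; axes as the rack's. Rails 14.5 wide, 20 high, 160 long, 111 clear between. A tote hangs by its lid rim on them, body between; the shallow one's underside is then 266 over the bench. Fill from the bottom: handles above are in the way
- jar: bystander: glass jar with a steel lid, 70 across, 90 high; origin: underside
- tape: bystander: roll of tape lying flat, 96 across, 24 high; origin: underside
- can: bystander: aluminium can, 60 across, 130 high; origin: underside
There are look-alikes about, which are no part of the job. What is shaped like the tote_deep but purple, red or turquoise is not meant.

How it is judged:
By the outcome, as a careful person would: the job done as asked, in the order asked, and still so for the second after the job is handed in, with the robot touching nothing.
Of tote_deep, tote_medium, tote_shallow only 2 to 3 are there at a start; the rules pass over those that are not, and their reading is None.
At some moment in a run one of tote_deep, tote_medium, tote_shallow may be knocked a few centimetres aside while the robot is not near it.
It also fails if it takes over 210 s, if anything falls off the work surface, if the arm or the gripper's body presses on something with over 40 N, if the wrist force passes 120 N, or if a joint passes its speed limit or range.

ROBOT

A 6-joint arm with a two-finger parallel gripper is mounted at the origin on the work surface. World frame = base frame: x ahead of the robot, y to its left, z up, the work surface at z = 0. Lengths are in m, angles in degrees, forces in N, time in s.
With the tool pointing down it reaches from about 0.375 to 0.9 m from the base axis. Payload 3.1 kg.
Tool frame: the origin (TCP) lies midway between the tips of the shut fingers; the grasp point (between the pads) lies bot.hold_point_z behind it (bot.hold_point_z is the distance from the TCP to the grasp point, in m); z points along the fingers, y is the direction in which the jaws open and shut (so a half turn about z gives the same grasp; the last joint's range is limited). The gripper opens to 87 mm and grips with 3 to 60 N. Pads are 19 mm wide; open, the fingers measure 117 mm over their backs; the gripper's body (75 mm by 190 mm) begins 51 mm behind the grasp point.
Start: joints at [-75.831, 30.224, 82.088, -0, 67.689, -10.227], TCP at [0.258, -0.569, 0.223] pointing down, gripper open.
Joint ranges: [-176.69, 176.69], [-43.24, 126.21], [12.49, 139.97], [-82, 262], [0, 151.66], [-163.58, 163.58]. Speed limits (degrees/s): [159.86, 159.86, 180, 180, 180, 180].

INTERFACE

Orientations are given as a 3x3 rotation matrix whose columns are the frame's x, y, z axes.
In Python, from rig import bot, vision gives the robot as it stands.
- The arm moves only by the shell command python3 -m inch 'ROWS'. ROWS is JSON, a list of rows, each a list of 5 numbers: the finger opening in mm, from 0 to 87, then the shift along the tool's x, y, z in mm, then the turn about the tool's z in rad. In form: [[hand, dx, dy, dz, roll], ...]. A call has 1 to 8 rows; each row is the pose to reach, as a shift and turn from the pose measured when the call began, along the tool's axes at that moment; what a row does not reach only later rows make up. A row lasts 1/10 s, in which the tool goes at most 50 mm and 8.59 degrees, less where a joint would pass 70% of its speed; a pose out of reach is approached as far as the arm can. A call with a gripper value outside its range is refused whole. The fingers move at their own pace and stop on an object; the grip force is fixed at half the most. Time passes only in rows, so rows that repeat a pose let the fingers close. It gives the time, the measured TCP pose, the force and the opening at its end, in the units of the state.
- bot.read_state(): the state, without advancing time (a new reading comes with each control period).
- vision.capture(name): name is "scene" or "side" or "wrist"; returns (picture, depth): 384x512x3 uint8, red, green, blue; 384x512 float32, m along the optical axis (not along the pixel's ray), 0 where there is no reading.
- vision.camera_model(name): a dict with "intrinsics" (3x3 intrinsics, pixels), "camera_from_world" (4x4, takes a point from world to camera coordinates). Camera axes: x right, y down, z forward; pixel columns grow to the right and rows downward; lengths in m; the calibration is good to about 2 mm. A picture is of the moment at which its call begins: read the wrist's pose just before it. camera_model takes no time and is no camera call; for the wrist camera it gives the pose at the moment of the call.
- bot.hand_in(): hands the job in, once; it reports no verdict.
The state is a dict: "time_s": time; "joint_positions": joint angles; "qvel": joint speeds; "tau": joint torques, N m; "position": TCP position; "tcp_rot": TCP orientation; "force": force on the tool from outside, world axes, zero at the start; "moment": the same for the moment, N m; "opening": opening from 0.0 (shut) to 1.0 (fully open).
Only numpy, scipy, OpenCV 4.12 (cv2) and the standard library are available. Lean on these libraries where they do the work, as an engineer would, in place of code of your own. Each camera call takes 0.05 s, during which the arm holds its last target. There are 200 camera calls.

## Working session

There is one attempt and no reset: what is moved stays moved. The work goes in short steps, Python scripts to look and compute and a shell command to move; the robot and the scene stay as the last step left them, time stands still between calls to the robot, and variables do not carry over. Pictures are saved under pics/ and viewed, about 12 in all and at most 16, crops included, and the job is handed in when it is done.

```bash
ls; mkdir -p pics; python3 - <<'E'
from rig import bot, vision
import cv2, numpy as np
print(bot.hold_point_z, bot.read_state())
for n in ("scene","side"):
    im,d=vision.capture(n); cv2.imwrite(f"pics/{n}0.png",cv2.resize(im[:,:,::-1],(800,600),interpolation=cv2.INTER_CUBIC))
    np.savez(f"{n}0.npz",im=im,d=d)
for n in ("scene","side","wrist"):
    m=vision.camera_model(n); print(n,np.round(m["intrinsics"],1).tolist(),np.round(m["camera_from_world"],3).tolist())
E
```

```text
pics
0.0187 {'time_s': 0.0, 'joint_positions': array([-7.58307831e+01,  3.02782973e+01,  8.21578411e+01, -2.19732571e-03,
        6.76903550e+01, -1.02279380e+01]), 'qvel': array([ 0.10501184, -0.05203759, -0.03611208,  0.01851314, -0.04402021,
       -0.09027366]), 'tau': array([ 4.93865718e-04, -4.40040386e+01, -1.76590168e+01,  6.33427408e-02,
        5.81970939e-02, -1.71301176e-04]), 'position': array([ 0.25798473, -0.56844188,  0.22157075]), 'tcp_rot': array([[ 9.10698246e-01,  4.13071875e-01, -5.74821896e-04],
       [ 4.13072121e-01, -9.10695821e-01,  2.13187502e-03],
       [ 3.57129715e-04, -2.17893774e-03, -9.99997562e-01]]), 'force': array([-0.51288284,  0.0908545 , -0.80230984]), 'moment': array([-0.0250352 , -0.01762132, -0.03086012]), 'opening': 0.9953441243683863}
scene [[362.8, 0.0, 264.6], [0.0, 362.8, 189.3], [0.0, 0.0, 1.0]] [[0.846, 0.533, -0.018, -0.421], [0.353, -0.586, -0.729, -0.008], [-0.399, 0.611, -0.684, 1.578], [0.0, 0.0, 0.0, 1.0]]
side [[358.6, 0.0, 255.5], [0.0, 358.6, 193.1], [0.0, 0.0, 1.0]] [[-0.797, -0.604, -0.005, 0.406], [-0.379, 0.506, -0.775, 0.327], [0.471, -0.616, -0.632, 0.892], [0.0, 0.0, 0.0, 1.0]]
wrist [[301.2, 0.0, 255.5], [0.0, 301.2, 194.0], [0.0, 0.0, 1.0]] [[0.413, -0.911, -0.002, -0.624], [-0.879, -0.399, 0.26, -0.031], [-0.237, -0.106, -0.966, 0.39], [0.0, 0.0, 0.0, 1.0]]
```

View pics/scene0.png

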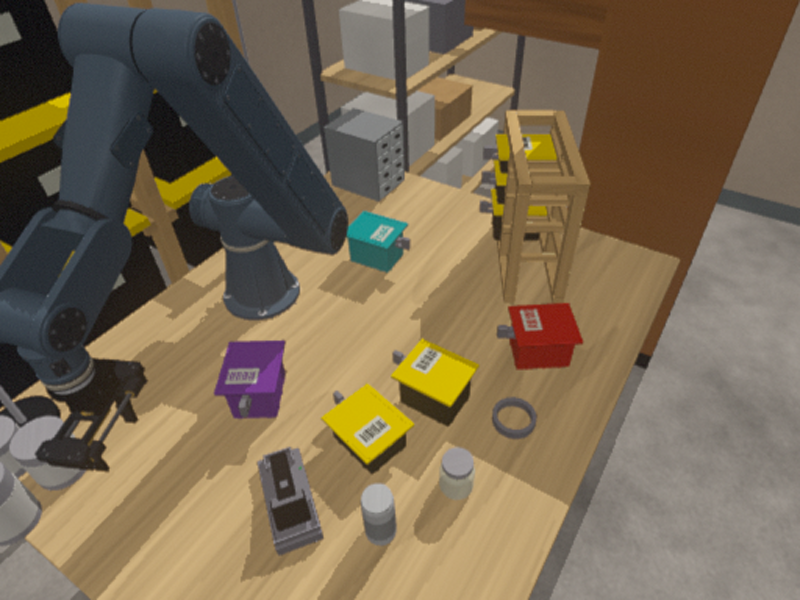

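View pics/side0.png

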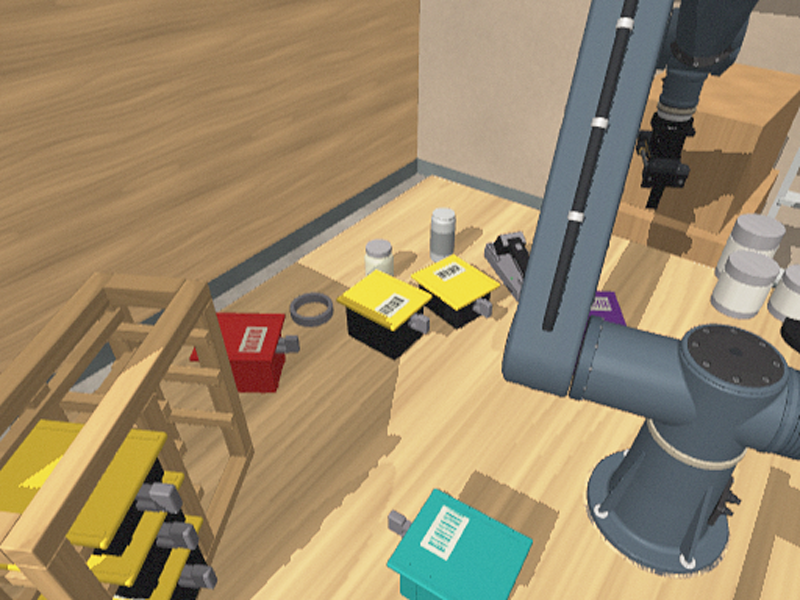

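The scene has two free yellow totes, at about (435,375) and (368,425) in the scene picture, plus a purple, a red and a turquoise look-alike. The rack is at (545,190) with its right column free. The cradle and scanner are at (290,500). Next I'll measure lids, scanner and rack from depth.

```bash
cat > h.py <<'E'
import numpy as np, cv2
from rig import bot, vision
def cloud(name, im=None, d=None):
    m=vision.camera_model(name)
    if im is None: im,d=vision.capture(name)
    K=m["intrinsics"]; T=np.linalg.inv(m["camera_from_world"])
    v,u=np.mgrid[:384,:512]
    P=np.stack([(u-K[0,2])/K[0,0]*d,(v-K[1,2])/K[1,1]*d,d],-1)@T[:3,:3].T+T[:3,3]
    P[d<=0]=np.nan
    return im,d,P
def hsv(im): return cv2.cvtColor(im,cv2.COLOR_RGB2HSV)
def rect(xy):
    (c,s,a)=cv2.minAreaRect((xy*1000).astype(np.float32)); 
    return np.round(c,1),np.round(s,1),round(a,1)
def comps(mask,minpx=60):
    n,l,st,c=cv2.connectedComponentsWithStats(mask.astype(np.uint8))
    return [(l==i,c[i]) for i in range(1,n) if st[i,4]>=minpx]
E
python3 - <<'E'
from h import *
for n in ("scene","side"):
    z=np.load(f"{n}0.npz"); im,d,P=cloud(n,z["im"],z["d"]); H=hsv(im)
    print(n)
    y=(H[...,0]>20)&(H[...,0]<34)&(H[...,1]>200)&(H[...,2]>60)
    for m,c in comps(y,80):
        p=P[m]; p=p[np.isfinite(p[:,0])]
        zt=np.median(p[:,2]); q=p[abs(p[:,2]-zt)<.006]
        print("yellow",c.round(),m.sum(),"ztop",zt.round(4),rect(q[:,:2]), "mean",q.mean(0).round(3))
    # scanner / cradle region
    if n=="scene":
        g=(np.abs(H[...,1].astype(int))<90)&(P[...,2]>.012)&(P[...,2]<.15)
        for m,c in comps(g,80):
            p=P[m]; print("grey",c.round(),m.sum(),np.percentile(p[:,2],[5,50,98]).round(3),rect(p[:,:2]))
        c=im[275:360,155:215]; cv2.imwrite("pics/crop1.png",cv2.resize(c[:,:,::-1],None,fx=7,fy=7,interpolation=cv2.INTER_CUBIC))
    # rack verticals
    w=(P[...,2]>.03)&(P[...,2]<.40)&(P[...,1]>.1)&(P[...,0]>.1)
    w&=(H[...,0]<24)&(H[...,1]>60)&(H[...,1]<190)
    for m,c in comps(w,100):
        p=P[m]; print("wood",c.round(),m.sum(),np.percentile(p,[2,50,98],axis=0).round(3).tolist())
        t=p[p[:,2]>.365]
        if len(t)>20: print(" top",len(t),rect(t[:,:2]),np.median(t[:,2]))
E
```

```text
scene
yellow [20. 81.] 1095 ztop 0.266 (array([-941.2,   47.1]), array([192.4, 351.1]), 3.1) mean [-0.932  0.03   0.267]
yellow [322.  94.] 113 ztop 0.323 (array([447.2, 535.2]), array([ 28.2, 128.2]), 30.0) mean [0.448 0.533 0.323]
yellow [346.  94.] 253 ztop 0.323 (array([529. , 584.5]), array([ 76.1, 132.6]), 28.1) mean [0.536 0.58  0.323]
yellow [121. 117.] 643 ztop -0.1842 (array([-910.6,  497.7]), array([299.1, 223. ]), 70.6) mean [-0.914  0.485 -0.184]
yellow [ 86. 142.] 173 ztop -0.1859 (array([-895.8,  186.6]), array([ 77.5, 117.8]), 72.3) mean [-0.885  0.182 -0.185]
yellow [279. 240.] 1126 ztop 0.1072 (array([593.4, -62.7]), array([132.4, 149.5]), 89.4) mean [ 0.603 -0.07   0.107]
yellow [234. 269.] 1305 ztop 0.0793 (array([ 531.5, -230.8]), array([130.8, 151.6]), 75.8) mean [ 0.529 -0.232  0.079]
grey [170.  11.] 666 [0.018 0.073 0.146] (array([-1449.5,  1562.9]), array([164.6, 754.7]), 17.6)
grey [505.  34.] 272 [0.019 0.071 0.145] (array([1022.2, 2405.4]), array([ 57.7, 108.8]), 78.9)
grey [204.  62.] 140 [0.022 0.084 0.148] (array([-543. ,  942.8]), array([44. , 46.2]),
[... 1794 characters left out ...]
9 (array([ 240.8, 1536. ]), array([280.5,  39.3]), 2.2) 0.38267312671252285
wood [394. 101.] 11865 [[0.465, 0.316, 0.042], [0.681, 0.995, 0.255], [0.964, 1.008, 0.39]]
 top 1966 (array([672.3, 820.3]), array([1008.1,  421.7]), 67.7) 0.3742450929567485
wood [339. 204.] 130 [[0.675, 0.15, 0.103], [0.707, 0.188, 0.108], [0.74, 0.225, 0.112]]
side
wood [  3. 110.] 171 [[1.875, 0.101, 0.033], [1.884, 0.116, 0.067], [1.893, 0.145, 0.137]]
wood [ 69. 266.] 17035 [[0.408, 0.323, 0.073], [0.572, 0.487, 0.349], [0.698, 0.646, 0.375]]
 top 6270 (array([566.1, 511.6]), array([162.3, 372.9]), 30.2) 0.3740311181768272
wood [161. 219.] 145 [[0.679, 0.164, 0.105], [0.705, 0.192, 0.108], [0.73, 0.223, 0.11]]
```

View pics/crop1.png

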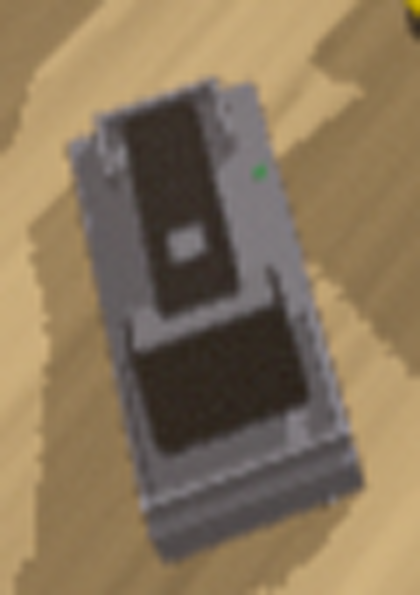

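Two yellow totes are free. The one at (593,-63) mm has its lid at 107 mm, so it is the deep one. The one at (532,-231) has its lid at 79 mm, so it is the medium one. The shallow tote is absent. Both labels sit where the description puts them. The crop shows the scanner lying in its cradle, head at the lower end, about (220,370) in the crop. I'll hover over it and refine with the wrist camera.

```bash
cat >> h.py <<'E'
def go(x,y,z,yaw):
    """target TCP in mm, yaw of tool x in deg -> dx dy dz (mm), roll (rad)"""
    s=bot.read_state(); R=s["tcp_rot"]; p=s["position"]*1000
    d=R.T@(np.array([x,y,z])-p)
    cur=np.degrees(np.arctan2(R[1,0],R[0,0])); r=-np.radians((yaw-cur+180)%360-180)
    print("TCP",p.round(1),"yaw",cur.round(1),"-> go",d.round(1),r.round(3),"t",round(s["time_s"],1),"F",s["force"].round(1),"op",round(s["opening"],3))
E
python3 - <<'E'
from h import *
z=np.load("scene0.npz"); im,d,P=cloud("scene",z["im"],z["d"]); H=hsv(im)
reg=np.zeros(im.shape[:2],bool); reg[275:360,155:215]=1
k=reg&(im.max(2)<75)&(P[...,2]>.03)
for m,c in comps(k,30): p=P[m]; print(c.round(),m.sum(),p.mean(0).round(3),rect(p[:,:2]),np.percentile(p[:,2],[5,50,95]).round(3))
go(466,-421,200,-36.2)
E
```

```text
[180. 304.] 302 [ 0.457 -0.413  0.07 ] (array([ 451.7, -409.9]), array([ 33.4, 129.9]), 53.7) [0.053 0.07  0.085]
[186. 329.] 357 [ 0.525 -0.464  0.071] (array([ 520.2, -460.5]), array([64.1, 40.5]), 51.8) [0.052 0.071 0.088]
TCP [ 258.  -568.5  221.7] yaw 24.4 -> go [250.3 -48.4  21.8] 1.058 t 0.1 F [-0.2 -0.4 -1.2] op 1.002
```

```bash
python3 -m inch '[[87,250,-48,22,1.058],[87,250,-48,22,1.058],[87,250,-48,22,1.058],[87,250,-48,22,1.058],[87,250,-48,22,1.058],[87,250,-48,22,1.058],[87,250,-48,22,1.058],[87,250,-48,22,1.058]]'
python3 - <<'E'
from h import *
im,d,P=cloud("wrist"); cv2.imwrite("pics/w1.png",im[:,:,::-1])
k=(im.max(2)<75)&(P[...,2]>.03)&(P[...,2]<.1)
for m,c in comps(k,300): p=P[m]; print(c.round(),m.sum(),p.mean(0).round(3),rect(p[:,:2]),np.percentile(p[:,2],[5,50,95]).round(3))
go(466,-421,42,-36.2)
E
```

```text
time_s: 0.9
position: [0.4666, -0.4202, 0.1991]
tcp_rot: [[0.806, -0.592, -0.001], [-0.592, -0.806, 0.003], [-0.003, -0.002, -1.0]]
force: [-0.1, 0.7, -0.1]
opening: 1.007
[256. 111.] 1700 [ 0.526 -0.463  0.074] (array([ 526.2, -463.3]), array([61.3, 25. ]), 52.8) [0.056 0.075 0.089]
[255. 193.] 3028 [ 0.461 -0.415  0.071] (array([ 453.3, -409.2]), array([ 32.5, 127.9]), 53.4) [0.055 0.071 0.085]
[121. 203.] 624 [ 0.535 -0.282  0.038] (array([ 532.5, -282.5]), array([ 4.3, 99.6]), 76.5) [0.031 0.038 0.045]
TCP [ 466.2 -420.6  199.2] yaw -36.3 -> go [  0.6   0.7 157.2] -0.002 t 0.9 F [-0.1 -0.1  0.4] op 1.001
```

View pics/w1.png

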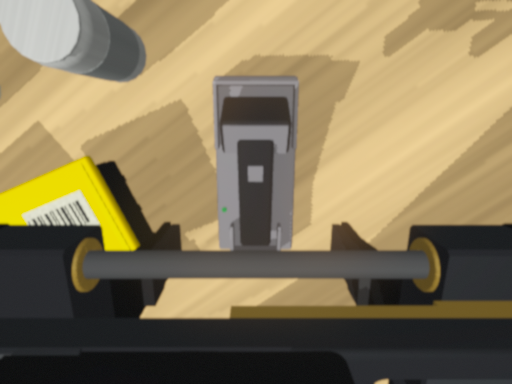

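The handle at pixel (256,190) lies along the tool's x axis, between the open jaws. I'll descend, grip, and lift.

```bash
python3 -m inch '[[87,0,-1,40,0],[87,0,-1,80,0],[87,0,-1,115,0],[87,0,-1,140,0],[87,0,-1,150,0],[87,0,-1,157,0],[87,0,-1,157,0],[87,0,-1,157,0]]' && python3 -m inch '[[20,0,0,0,0],[20,0,0,0,0],[20,0,0,0,0],[20,0,0,0,0],[20,0,0,0,0],[20,0,0,0,0]]'
python3 - <<'E'
from h import *
go(466,-421,200,-36.2)
E
```

```text
time_s: 1.75
position: [0.4672, -0.4202, 0.0434]
tcp_rot: [[0.806, -0.592, 0.0], [-0.592, -0.806, 0.001], [-0.001, -0.001, -1.0]]
force: [-0.3, -0.5, 1.2]
opening: 0.998
time_s: 2.35
position: [0.4672, -0.4202, 0.0434]
tcp_rot: [[0.806, -0.592, 0.0], [-0.592, -0.806, 0.001], [-0.0, -0.001, -1.0]]
force: [0.5, 0.1, 0.6]
opening: 0.54
TCP [ 467.2 -420.2   43.4] yaw -36.3 -> go [  -0.5    1.3 -156.6] -0.002 t 2.4 F [0.5 0.1 0.6] op 0.54
```

```bash
python3 -m inch '[[10,0,0,0,0],[10,0,0,0,0],[10,0,0,0,0],[10,0,0,0,0],[10,0,0,0,0],[10,0,0,0,0]]' && python3 -m inch '[[10,0,0,-10,0],[10,0,0,-30,0],[10,0,0,-60,0],[10,0,0,-100,0],[10,0,0,-140,0],[10,0,0,-167,0],[10,0,0,-167,0],[10,0,0,-167,0]]'
python3 - <<'E'
from h import *
s=bot.read_state(); print(s["time_s"],s["position"],s["opening"],s["force"],s["moment"])
im,d,P=cloud("wrist"); cv2.imwrite("pics/w2.png",im[:,:,::-1])
for n in ("scene",):
    im,d,P=cloud(n); H=hsv(im)
    y=(H[...,0]>20)&(H[...,0]<34)&(H[...,1]>180)&(H[...,2]>60)&(P[...,2]<.15)&(P[...,0]>.2)&(P[...,2]>.03)
    for m,c in comps(y,80):
        p=P[m]; zt=np.median(p[:,2]); q=p[abs(p[:,2]-zt)<.006]; print("yellow",c.round(),zt.round(4),rect(q[:,:2]))
E
```

```text
time_s: 2.95
position: [0.4671, -0.4201, 0.0434]
tcp_rot: [[0.806, -0.592, 0.0], [-0.592, -0.806, 0.001], [-0.001, -0.001, -1.0]]
force: [0.5, 0.4, 0.1]
opening: 0.388
time_s: 3.75
position: [0.4669, -0.42, 0.2107]
tcp_rot: [[0.806, -0.592, 0.0], [-0.592, -0.806, 0.001], [-0.0, -0.001, -1.0]]
force: [-0.1, 1.2, -1.2]
opening: 0.387
3.75 [ 0.46689522 -0.41996044  0.21070947] 0.38696225171925785 [-0.13582659  1.18764499 -1.18376643] [ 0.12135568 -0.01566109 -0.01613893]
yellow [280. 239.] 0.1072 (array([593.6, -62.6]), array([149. , 132.8]), 0.1)
yellow [234. 270.] 0.0792 (array([ 529.8, -231.2]), array([131.2, 151.1]), 75.9)
```

View pics/w2.png

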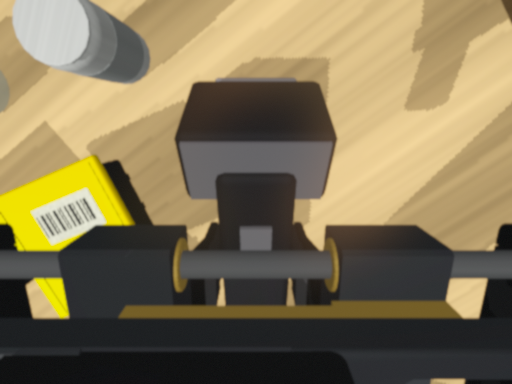

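The scanner is in the jaws and clear of the cradle, head forward at about (256,140). Next I'll check its offset along the tool axis and work out the scan pose for the deep tote.

```bash
python3 - <<'E'
from h import *
s=bot.read_state(); im,d,P=cloud("wrist")
L=(P-s["position"])@s["tcp_rot"]*1000
k=np.isfinite(L[...,0])&(P[...,2]>.16)&(L[...,0]>30)&(abs(L[...,1])<45)&(L[...,0]<130)
q=L[k]; print(len(q),np.percentile(q,[1,5,50,95,99],axis=0).round(1).tolist())
go(438,-50,199,-0.3)
E
```

```text
32494 [[30.2, -43.5, -94.0], [31.1, -37.6, -93.4], [39.5, -0.4, -45.3], [80.1, 37.5, -18.5], [85.1, 43.5, -9.9]]
TCP [ 466.1 -419.   208.2] yaw -36.3 -> go [-241.1 -280.7   11. ] -0.628 t 3.9 F [ 0.3 -0.1 -0.7] op 0.393
```

```bash
python3 -m inch '[[10,-241,-281,11,-0.628],[10,-241,-281,11,-0.628],[10,-241,-281,11,-0.628],[10,-241,-281,11,-0.628],[10,-241,-281,11,-0.628],[10,-241,-281,11,-0.628],[10,-241,-281,11,-0.628],[10,-241,-281,11,-0.628]]'
python3 - <<'E'
from h import *
go(438,-50,199,-0.3)
im,d,P=cloud("wrist"); cv2.imwrite("pics/w3.png",im[:,:,::-1]); H=hsv(im)
im,d,P=cloud("scene"); H=hsv(im)
y=(H[...,1]<90)&(abs(P[...,2]-.108)<.006)&(P[...,0]>.5)&(P[...,0]<.65)&(abs(P[...,1]+.06)<.09)
for m,c in comps(y,40): print(c,rect(P[m][:,:2]))
E
```

```text
time_s: 4.7
position: [0.435, -0.0455, 0.1974]
tcp_rot: [[1.0, -0.003, -0.009], [-0.003, -1.0, 0.008], [-0.009, -0.008, -1.0]]
force: [0.2, -1.4, -1.1]
opening: 0.388
TCP [435.  -45.5 197.4] yaw -0.2 -> go [ 3.   4.5 -1.6] 0.002 t 4.7 F [ 0.2 -1.4 -1.1] op 0.388
[272.32352941 230.32352941] (array([561.8, -49.3]), array([65.1, 42.2]), 89.4)
```

View pics/w3.png

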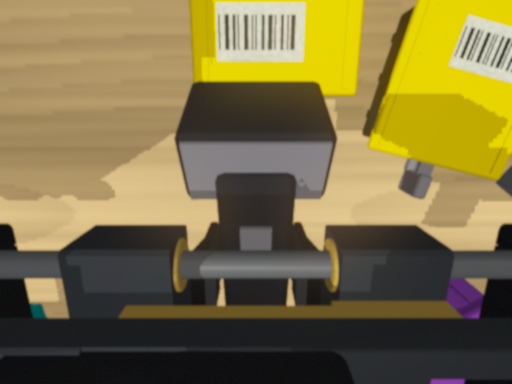

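The deep tote's label is at (260,32), straight ahead of the scanner head. I'll make the small correction and hold still for the read.

```bash
python3 -m inch '[[10,3,4,-2,0.002],[10,3,4,-2,0.002],[10,3,4,-2,0.002],[10,3,4,-2,0.002],[10,3,4,-2,0.002],[10,3,4,-2,0.002],[10,3,4,-2,0.002],[10,3,4,-2,0.002]]' && python3 -m inch '[[10,0,0,0,0],[10,0,0,0,0],[10,0,0,0,0],[10,0,0,0,0],[10,0,0,0,0],[10,0,0,0,0],[10,0,0,0,0],[10,0,0,0,0]]'&& python3 -m inch '[[10,0,0,0,0],[10,0,0,0,0],[10,0,0,0,0],[10,0,0,0,0],[10,0,0,0,0]]'
python3 - <<'E'
from h import *
im,d,P=cloud("scene"); H=hsv(im)
y=(H[...,1]<90)&(abs(P[...,2]-.08)<.006)&(P[...,0]>.45)&(P[...,0]<.65)&(abs(P[...,1]+.25)<.09)
for m,c in comps(y,40): print(c,rect(P[m][:,:2]))
im,d,P=cloud("side"); H=hsv(im); print(H[180:192,235:245].reshape(-1,3).mean(0)) 
y=(H[...,1]<90)&(P[...,2]>.07)&(P[...,2]<.115)&(P[...,0]>.45)&(P[...,0]<.65)&(abs(P[...,1]+.15)<.19)
for m,c in comps(y,40): print("side",c,rect(P[m][:,:2]),np.nanmedian(P[m],0))
a=np.radians(-14.2); l=np.array([555,-246.5]); t=l-124.5*np.array([np.cos(a),np.sin(a)])
print(t); go(t[0],t[1],171,-14.2)
E
```

```text
time_s: 5.6
position: [0.4388, -0.0504, 0.1996]
tcp_rot: [[1.0, -0.003, -0.008], [-0.003, -1.0, 0.007], [-0.008, -0.007, -1.0]]
force: [-0.7, 0.9, -1.5]
opening: 0.386
time_s: 6.4
position: [0.4388, -0.0504, 0.1996]
tcp_rot: [[1.0, -0.003, -0.008], [-0.003, -1.0, 0.007], [-0.008, -0.007, -1.0]]
force: [-0.2, -0.0, -1.7]
opening: 0.391
time_s: 6.9
position: [0.4388, -0.0504, 0.1996]
tcp_rot: [[1.0, -0.003, -0.008], [-0.003, -1.0, 0.007], [-0.008, -0.007, -1.0]]
force: [-0.5, -0.4, -1.7]
opening: 0.385
[237.69724771 275.60091743] (array([ 553.3, -246. ]), array([64.3, 41.2]), 77.4)
[ 29.   167.45 247.  ]
side [250.65168539 194.69101124] (array([565.4, -50.2]), array([41.6, 70.9]), 1.1) [ 0.56484231 -0.04997281  0.10756909]
side [257.58547009 206.49145299] (array([562.1, -30.8]), array([161.8,  71.3]), 37.7) [ 0.52074257 -0.05114998  0.07933958]
[ 434.30405394 -215.95923046]
TCP [438.8 -50.4 199.6] yaw -0.2 -> go [ -3.8 165.7  27.5] 0.245 t 7.0 F [-0.1 -0.6 -1.1] op 0.386
```

```bash
python3 -m inch '[[10,-4,166,15,0.245],[10,-4,166,28,0.245],[10,-4,166,28,0.245],[10,-4,166,28,0.245],[10,-4,166,28,0.245],[10,-4,166,28,0.245],[10,-4,166,28,0.245],[10,-4,166,28,0.245]]'
python3 - <<'E'
from h import *
go(434.3,-216,171,-14.2)
s=bot.read_state(); im,d,P=cloud("wrist"); L=(P-s["position"])@s["tcp_rot"]*1000
for r in range(80,240,10):
    print(r,im[r,256],L[r,256].round(1),end="; ")
im,d,P=cloud("scene"); H=hsv(im)
y=(H[...,1]<90)&(abs(P[...,2]-.08)<.006)&(P[...,0]>.45)&(P[...,0]<.65)&(abs(P[...,1]+.25)<.09)
for m,c in comps(y,40): print(c,rect(P[m][:,:2]))
E
```

```text
time_s: 7.8
position: [0.434, -0.2149, 0.1707]
tcp_rot: [[0.97, -0.244, -0.008], [-0.244, -0.97, 0.008], [-0.01, -0.005, -1.0]]
force: [-0.2, -0.0, -1.0]
opening: 0.389
TCP [ 434.  -214.9  170.7] yaw -14.1 -> go [ 0.6  1.  -0.3] 0.001 t 7.8 F [-0.2 -0.  -1. ] op 0.389
80 [209 192   0] [96.5  0.  89.8]; 90 [71 64 43] [ 81.8  -0.2 -14.5]; 100 [63 56 37] [ 77.   -0.2 -24.4]; 110 [54 49 35] [ 72.8  -0.2 -32.3]; 120 [47 42 33] [ 68.9  -0.2 -37.3]; 130 [44 41 36] [ 65.3  -0.2 -45. ]; 140 [56 55 55] [ 61.6  -0.2 -44.7]; 150 [115 112 116] [ 57.9  -0.2 -46.3]; 160 [98 96 99] [ 53.5  -0.2 -42.3]; 170 [98 95 99] [ 49.1  -0.2 -40.6]; 180 [44 42 41] [ 45.5  -0.2 -43.1]; 190 [43 40 38] [ 41.1  -0.2 -42. ]; 200 [44 40 37] [ 36.2  -0.2 -39.7]; 210 [44 38 36] [ 31.4  -0.2 -38.6]; 220 [43 38 35] [ 26.3  -0.2 -37.2]; 230 [103 100 101] [ 22.4  -0.2 -39.3]; [237.71040724 275.60180995] (array([ 553.1, -245.7]), array([66.5, 43.5]), 75.8)
```

The handle slope and head height in the wrist depth match the scanner drawing, so it is held level. Holding for the medium read.

```bash
python3 -m inch '[[10,0,0,0,0],[10,0,0,0,0],[10,0,0,0,0],[10,0,0,0,0],[10,0,0,0,0],[10,0,0,0,0],[10,0,0,0,0],[10,0,0,0,0]]'&& python3 -m inch '[[10,0,0,0,0],[10,0,0,0,0],[10,0,0,0,0],[10,0,0,0,0],[10,0,0,0,0]]'
python3 - <<'E'
from h import *
go(467,-420,211,-36.3)
im,d,P=cloud("scene"); cv2.imwrite("pics/s3.png",cv2.resize(im[:,:,::-1],(800,600),interpolation=cv2.INTER_CUBIC))
E
```

```text
time_s: 8.7
position: [0.4341, -0.2152, 0.1707]
tcp_rot: [[0.97, -0.244, -0.008], [-0.244, -0.97, 0.007], [-0.009, -0.005, -1.0]]
force: [0.1, -0.1, -1.6]
opening: 0.386
time_s: 9.2
position: [0.4341, -0.2152, 0.1707]
tcp_rot: [[0.97, -0.244, -0.008], [-0.244, -0.97, 0.007], [-0.009, -0.005, -1.0]]
force: [-0.0, 0.3, -1.4]
opening: 0.384
TCP [ 434.1 -215.2  170.7] yaw -14.1 -> go [ 81.5 190.4 -42. ] 0.387 t 9.2 F [-0.   0.3 -1.4] op 0.384
```

View pics/s3.png

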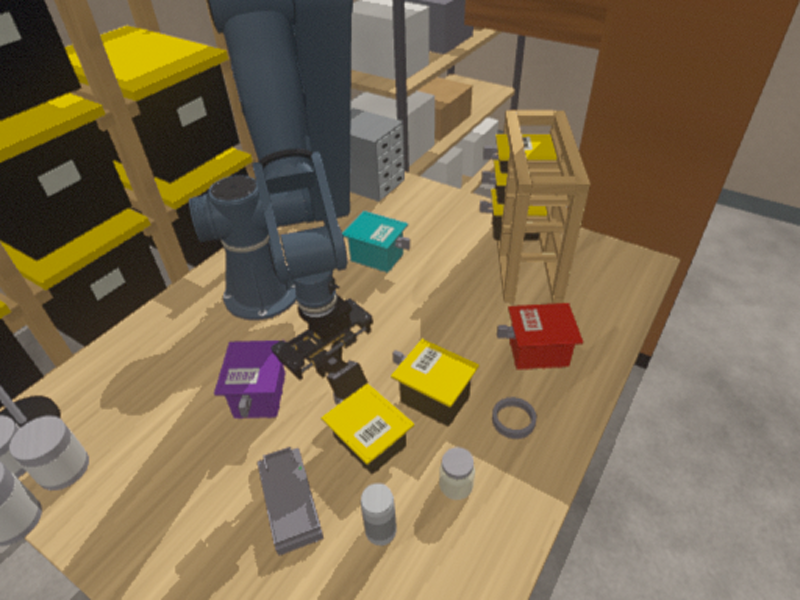

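The empty cradle is at (290,500) and the scanner is pointed at the medium tote. Returning it to the cradle now.

```bash
python3 -m inch '[[10,20,40,-42,0.1],[10,81,190,-42,0.387],[10,81,190,-42,0.387],[10,81,190,-42,0.387],[10,81,190,-42,0.387],[10,81,190,-42,0.387],[10,81,190,-42,0.387],[10,81,190,-42,0.387]]'
python3 - <<'E'
from h import *
go(467.2,-420.2,44,-36.3)
E
```

```text
time_s: 10.05
position: [0.4661, -0.4175, 0.2105]
tcp_rot: [[0.806, -0.591, -0.009], [-0.591, -0.806, 0.009], [-0.013, -0.002, -1.0]]
force: [-0.8, 0.1, -1.8]
opening: 0.39
TCP [ 466.1 -417.5  210.5] yaw -36.3 -> go [  4.6   1.9 166.5] 0.001 t 10.1 F [-0.8  0.1 -1.8] op 0.39
```

```bash
python3 -m inch '[[10,5,2,40,0],[10,5,2,80,0],[10,5,2,110,0],[10,5,2,132,0],[10,5,2,132,0],[10,5,2,132,0]]'
python3 - <<'E'
from h import *
go(467.2,-420.2,43.5,-36.3); print(bot.read_state()["tcp_rot"].round(4).tolist())
E
```

```text
time_s: 10.65
position: [0.4681, -0.4199, 0.0789]
tcp_rot: [[0.807, -0.59, -0.009], [-0.59, -0.807, 0.01], [-0.013, -0.002, -1.0]]
force: [-0.4, -0.8, -1.4]
opening: 0.385
TCP [ 468.1 -419.9   78.9] yaw -36.2 -> go [-0.   0.9 35.4] 0.002 t 10.7 F [-0.4 -0.8 -1.4] op 0.385
[[0.807, -0.5905, -0.0094], [-0.5904, -0.8071, 0.0099], [-0.0134, -0.0025, -0.9999]]
```

```bash
python3 -m inch '[[10,0,1,15,0],[10,0,1,25,0],[10,0,1,32,0],[10,0,1,35,0],[10,0,1,35,0],[10,0,1,35,0]]'
python3 - <<'E'
from h import *
go(467.2,-420.2,43.5,-36.3)
E
```

```text
time_s: 11.25
position: [0.4673, -0.4206, 0.044]
tcp_rot: [[0.807, -0.591, -0.009], [-0.59, -0.807, 0.009], [-0.013, -0.002, -1.0]]
force: [-0.0, -0.8, -1.5]
opening: 0.388
TCP [ 467.3 -420.6   44. ] yaw -36.2 -> go [-0.3 -0.2  0.5] 0.002 t 11.2 F [-0.  -0.8 -1.5] op 0.388
```

```bash
python3 -m inch '[[10,0,0,1,0],[10,0,0,1,0],[40,0,0,1,0],[87,0,0,1,0],[87,0,0,1,0],[87,0,0,1,0],[87,0,0,1,0],[87,0,0,1,0]]' && python3 -m inch '[[87,0,0,0,0],[87,0,0,0,0],[87,0,0,0,0],[87,0,0,-30,0],[87,0,0,-80,0],[87,0,0,-130,0],[87,0,0,-170,0],[87,0,0,-170,0]]'
python3 - <<'E'
from h import *
im,d,P=cloud("wrist"); cv2.imwrite("pics/w4.png",im[:,:,::-1])
k=(im.max(2)<75)&(P[...,2]>.03)&(P[...,2]<.1)
for m,c in comps(k,300): p=P[m]; print(c.round(),m.sum(),p.mean(0).round(3),rect(p[:,:2]),np.percentile(p[:,2],[5,50,95]).round(3))
im,d,P=cloud("scene"); H=hsv(im)
k=(im.max(2)<75)&(P[...,2]>.03)&(P[...,2]<.1)&(P[...,1]<-.37)&(P[...,0]>.38)&(P[...,0]<.57)
for m,c in comps(k,30): p=P[m]; print("scene",c.round(),m.sum(),p.mean(0).round(3),rect(p[:,:2]),np.percentile(p[:,2],[5,50,95]).round(3))
y=(H[...,0]>20)&(H[...,0]<34)&(H[...,1]>180)&(H[...,2]>60)&(P[...,2]<.15)&(P[...,0]>.2)&(P[...,2]>.03)
for m,c in comps(y,80):
    p=P[m]; zt=np.median(p[:,2]); q=p[abs(p[:,2]-zt)<.006]; print("yellow",c.round(),zt.round(4),rect(q[:,:2]))
# handle of deep
k=(H[...,1]<90)&(P[...,2]>.06)&(P[...,2]<.11)&(P[...,0]>.47)&(P[...,0]<.53)&(abs(P[...,1]+.06)<.04)
for m,c in comps(k,10): p=P[m]; print("handle",c.round(),rect(p[:,:2]),np.percentile(p,[5,50,95],axis=0).round(3).tolist())
print(bot.read_state()["tcp_rot"].round(4).tolist())
go(495.5,-62,200,0)
E
```

```text
time_s: 12.05
position: [0.4673, -0.4206, 0.0429]
tcp_rot: [[0.807, -0.591, -0.009], [-0.59, -0.807, 0.009], [-0.013, -0.002, -1.0]]
force: [0.3, -0.5, 0.4]
opening: 0.829
time_s: 12.85
position: [0.4717, -0.4256, 0.2203]
tcp_rot: [[0.807, -0.59, 0.0], [-0.59, -0.807, -0.002], [0.002, 0.002, -1.0]]
force: [1.2, -0.0, -0.2]
opening: 1.001
[254. 118.] 1512 [ 0.526 -0.464  0.074] (array([ 526.4, -463.6]), array([61.5, 24.7]), 53.4) [0.056 0.075 0.089]
[121. 185.] 583 [ 0.556 -0.292  0.037] (array([ 552.9, -291.2]), array([  3.5, 123.9]), 75.8) [0.031 0.037 0.043]
[254. 194.] 2611 [ 0.461 -0.416  0.071] (array([ 457.7, -413.2]), array([ 32.1, 118.5]), 53.7) [0.055 0.071 0.085]
scene [180. 304.] 300 [ 0.457 -0.415  0.07 ] (array([ 451.8, -410.5]), array([ 33.6, 130.2]), 53.5) [0.053 0.07  0.085]
scene [186. 329.] 350 [ 0.526 -0.465  0.071] (array([ 522. , -461.9]), array([64.5, 36.8]), 57.1) [0.051 0.071 0.089]
yellow [280. 239.] 0.1072 (array([592.9, -63.4]), array([131.6, 151.5]), 89.5)
yellow [241. 277.] 0.0792 (array([ 563.5, -243.6]), array([130.1, 151.8]), 75.7)
handle [254. 228.] (array([497.7, -63. ]), array([27.7, 12.9]), 2.3) [[0.485, -0.069, 0.078], [0.496, -0.066, 0.095], [0.509, -0.058, 0.105]]
[[0.807, -0.5905, -0.0073], [-0.5904, -0.8071, 0.0074], [-0.0103, -0.0016, -0.9999]]
TCP [ 469.  -422.4  214.2] yaw -36.2 -> go [-191.3 -306.5   16.7] -0.632 t 12.9 F [-0.1  0.7 -0.8] op 1.002
```

View pics/w4.png

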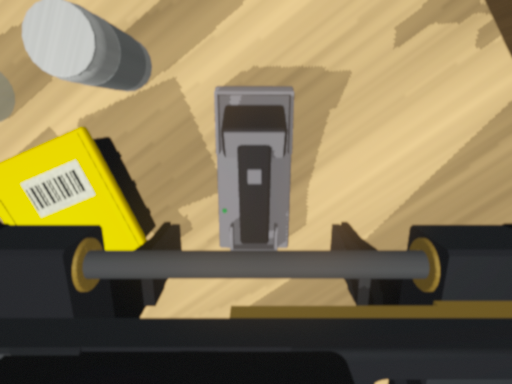

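The scanner lies in the cradle as before (pixel (254,175), same measured rects as at the start). The medium tote was knocked after its scan, from (530,-231) to (563,-244). Next is the deep tote's handle.

```bash
python3 -m inch '[[87,-191,-306,17,-0.632],[87,-191,-306,17,-0.632],[87,-191,-306,17,-0.632],[87,-191,-306,17,-0.632],[87,-191,-306,17,-0.632],[87,-191,-306,17,-0.632],[87,-191,-306,17,-0.632],[87,-191,-306,17,-0.632]]' && python3 -m inch '[[60,0,0,0,0],[60,0,0,0,0],[60,0,0,0,0]]'
python3 - <<'E'
from h import *
im,d,P=cloud("wrist"); cv2.imwrite("pics/w5.png",im[:,:,::-1]); H=hsv(im)
y=(H[...,0]>20)&(H[...,0]<34)&(H[...,1]>180)&(abs(P[...,2]-.107)<.008)
for m,c in comps(y,300):
    p=P[m];print("yellow",c.round(),np.median(p[:,2]).round(4),rect(p[:,:2]))
k=(H[...,1]<90)&(P[...,2]>.06)&(P[...,2]<.12)&(P[...,0]>.46)&(P[...,0]<.53)&(abs(P[...,1]+.06)<.04)
for m,c in comps(k,30): p=P[m]; print("handle",c.round(),rect(p[:,:2]),np.percentile(p,[5,50,95],axis=0).round(3).tolist())
print(bot.read_state()["tcp_rot"].round(4).tolist())
go(495.5,-62.5,68,-0.4)
E
```

```text
time_s: 13.75
position: [0.4924, -0.0571, 0.1973]
tcp_rot: [[1.0, 0.005, -0.014], [0.005, -1.0, 0.011], [-0.014, -0.011, -1.0]]
force: [-0.6, 0.5, 0.4]
opening: 1.001
time_s: 14.05
position: [0.4923, -0.0585, 0.1967]
tcp_rot: [[1.0, 0.003, -0.015], [0.004, -1.0, 0.011], [-0.015, -0.011, -1.0]]
force: [-0.7, -0.3, -0.5]
opening: 0.809
yellow [264.  74.] 0.1075 (array([581.4, -60.4]), array([130.4, 122.9]), 89.6)
handle [258. 184.] (array([501.8, -59.8]), array([31.6, 13.4]), 0.5) [[0.488, -0.066, 0.095], [0.503, -0.06, 0.102], [0.516, -0.053, 0.104]]
[[0.9999, 0.003, -0.0147], [0.0032, -0.9999, 0.011], [-0.0146, -0.0111, -0.9998]]
TCP [492.5 -58.7 197. ] yaw 0.2 -> go [  4.8   5.3 128.9] 0.01 t 14.1 F [ 0.2 -0.2 -0.1] op 0.768
```

View pics/w5.png

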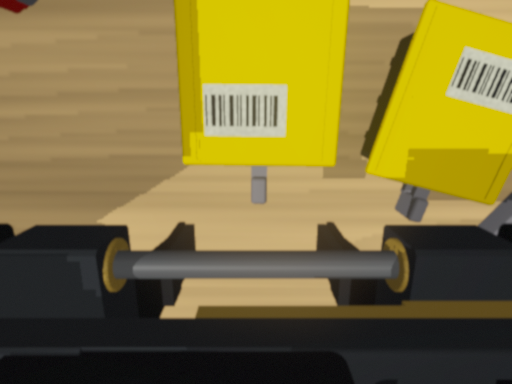

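The handle is at (259,185), between the jaws laterally. The wrist gives y = -60 and the scene -63, so I'll use -61. I'll descend and close.

```bash
python3 -m inch '[[60,6,4,40,0.01],[60,6,4,80,0.01],[60,6,4,105,0.01],[60,6,4,120,0.01],[60,6,4,129,0.01],[60,6,4,129,0.01],[60,6,4,129,0.01],[60,6,4,129,0.01]]' && python3 -m inch '[[0,0,0,0,0],[0,0,0,0,0],[0,0,0,0,0],[0,0,0,0,0],[0,0,0,0,0],[0,0,0,0,0],[0,0,0,0,0],[0,0,0,0,0]]' && python3 -m inch '[[0,0,0,0,0],[0,0,0,0,0],[0,0,0,0,0],[0,0,0,0,0]]'
python3 - <<'E'
from h import *
go(495.5,-62.5,68,-0.4); print(bot.read_state()["tcp_rot"].round(4).tolist())
E
```

```text
time_s: 14.9
position: [0.4974, -0.0618, 0.0688]
tcp_rot: [[1.0, -0.007, -0.013], [-0.007, -1.0, 0.01], [-0.013, -0.01, -1.0]]
force: [-0.1, -0.1, -0.2]
opening: 0.69
time_s: 15.7
position: [0.4976, -0.0616, 0.0689]
tcp_rot: [[1.0, -0.007, -0.012], [-0.007, -1.0, 0.01], [-0.012, -0.01, -1.0]]
force: [0.2, 1.2, 1.5]
opening: 0.155
time_s: 16.1
position: [0.4976, -0.0617, 0.0689]
tcp_rot: [[1.0, -0.007, -0.012], [-0.007, -1.0, 0.01], [-0.012, -0.01, -1.0]]
force: [-0.5, 0.9, 1.3]
opening: 0.157
TCP [497.6 -61.7  68.9] yaw -0.4 -> go [-2.   0.9  0.9] -0.0 t 16.1 F [-0.5  0.9  1.3] op 0.157
[[0.9999, -0.0071, -0.0124], [-0.007, -0.9999, 0.0104], [-0.0125, -0.0103, -0.9999]]
```

Gripped, with an opening of 13.6 mm. I'll lift a little, slowly, and check that the lid stays level.

```bash
python3 -m inch '[[0,0,0,-3,0],[0,0,0,-8,0],[0,0,0,-14,0],[0,0,0,-21,0],[0,0,0,-28,0],[0,0,0,-35,0],[0,0,0,-35,0],[0,0,0,-35,0]]'
cat >> h.py <<'E'
def plane(p):
    A=np.c_[p[:,:2],np.ones(len(p))]; 
    for _ in range(3):
        s=np.linalg.lstsq(A,p[:,2],rcond=None)[0]; r=abs(p[:,2]-A@s); k=r<max(2*np.median(r),.002); A,p=A[k],p[k]
    return s,p
def lids(name,zlo,zhi,xr,yr):
    im,d,P=cloud(name); H=hsv(im)
    y=(H[...,0]>20)&(H[...,0]<34)&(H[...,1]>150)&(H[...,2]>90)&(P[...,2]>zlo)&(P[...,2]<zhi)&(P[...,0]>xr[0])&(P[...,0]<xr[1])&(P[...,1]>yr[0])&(P[...,1]<yr[1])
    for m,c in comps(y,150):
        s,p=plane(P[m]); r=rect(p[:,:2]); c0=r[0]/1000
        print(name,c.round(),m.sum(),r,"z@c",(c0@s[:2]+s[2]).round(4),"slopes deg",np.degrees(s[:2]).round(2))
E
python3 - <<'E'
from h import *
go(497.6,-61.7,100,-0.4)
for n in("scene","side","wrist"): lids(n,.06,.25,(.45,.7),(-.15,.05))
E
```

```text
time_s: 16.9
position: [0.4981, -0.062, 0.1042]
tcp_rot: [[1.0, -0.007, -0.012], [-0.007, -1.0, 0.01], [-0.012, -0.01, -1.0]]
force: [-0.5, -0.3, -4.5]
opening: 0.159
TCP [498.1 -62.  104.2] yaw -0.4 -> go [-0.4 -0.3  4.2] 0.0 t 16.9 F [-0.5 -0.3 -4.5] op 0.159
scene [279. 233.] 1228 (array([594.6, -65.4]), array([131. , 149.2]), 89.9) z@c 0.1409 slopes deg [-1.23  0.79]
side [237. 181.] 691 (array([613. , -60.6]), array([131.5, 110.8]), 89.7) z@c 0.1399 slopes deg [-1.85  0.68]
wrist [265. 105.] 55175 (array([565.6, -62.5]), array([129. ,  88.5]), 89.6) z@c 0.1413 slopes deg [-1.11  0.57]
wrist [214. 265.] 255 (array([530.4, -51.6]), array([ 1.2, 12. ]), 89.8) z@c 0.1926 slopes deg [-17.54  57.49]
wrist [296. 263.] 253 (array([530.3, -74. ]), array([12.5,  1.2]), 0.5) z@c 0.1921 slopes deg [ -23.58 -144.75]
wrist [264. 310.] 3864 (array([523.6, -61.3]), array([81.9,  2.7]), 89.8) z@c 0.2009 slopes deg [89.19  0.63]
```

The tote hangs within about 1.2° of level and hasn't slipped. I'll refine the rack from the side and scene cameras while lifting to transit height.

```bash
python3 -m inch '[[0,0,0,-15,0],[0,0,0,-35,0],[0,0,0,-60,0],[0,0,0,-85,0],[0,0,0,-100,0],[0,0,0,-100,0],[0,0,0,-100,0]]'
cat >> h.py <<'E'
def rack(name):
    im,d,P=cloud(name); H=hsv(im)
    k=(abs(P[...,2]-.375)<.006)&(P[...,0]>.35)&(P[...,0]<.8)&(P[...,1]>.2)&(P[...,1]<.75)&(H[...,0]<26)
    for m,c in comps(k,150):
        p=P[m]; (c0,sz,a)=cv2.minAreaRect((p[:,:2]*1000).astype(np.float32))
        if sz[0]>sz[1]: a-=90; sz=sz[::-1]
        u=np.array([np.cos(np.radians(a)),np.sin(np.radians(a))]); v=np.array([-u[1],u[0]])
        o=np.array(c0)-80*u-85*v; q=p[:,:2]*1000-o
        print(name,m.sum(),np.round(sz,1),"yaw",round(a,2),"origin",o.round(1),"x pct",np.percentile(q@u,[1,99]).round(1),"y pct",np.percentile(q@v,[1,99]).round(1))
E
python3 - <<'E'
from h import *
rack("scene"); rack("side")
im,d,P=cloud("side"); cv2.imwrite("pics/side2.png",cv2.resize(im[:,:,::-1],(800,600),interpolation=cv2.INTER_CUBIC))
o=np.array([539.8,398]);u=np.array([.864,.503])
t=o-200*u; print(t); go(t[0],t[1],200,30.2)
print(bot.read_state()["tcp_rot"].round(4).tolist())
E
```

```text
time_s: 17.75
position: [0.4984, -0.0627, 0.203]
tcp_rot: [[1.0, -0.007, -0.014], [-0.007, -1.0, 0.011], [-0.014, -0.011, -1.0]]
force: [0.3, 0.1, -4.6]
opening: 0.155
scene 1027 [160.3 374. ] yaw 30.16 origin [539.  394.2] x pct [  0.3 158.7] y pct [-98.7 268.2]
side 5684 [161.8 372. ] yaw 30.29 origin [539.3 398.1] x pct [  0.3 158. ] y pct [-96.9 268.7]
[367.  297.4]
TCP [497.9 -62.6 202.2] yaw -0.4 -> go [-133.3 -359.     8.6] -0.534 t 17.9 F [ 0.7  0.4 -3.3] op 0.159
[[0.9998, -0.0071, -0.0163], [-0.0069, -0.9999, 0.0118], [-0.0163, -0.0116, -0.9998]]
```

View pics/side2.png

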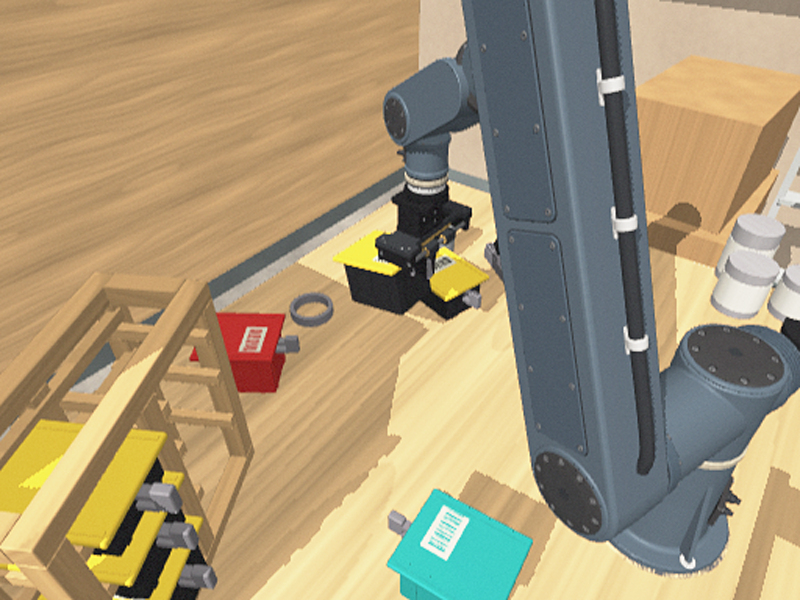

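The side view shows the tote hanging level at (385,280) and the free rack column at (190,370) empty. The two cameras disagree on the rack origin's y by ±2 mm, and on the lid by the same amount. I'll take the mean (539.2, 396.4), yaw 30.2, and move in two settled halves.

```bash
python3 -m inch '[[0,-7,-19,0,-0.03],[0,-20,-55,1,-0.08],[0,-34,-92,2,-0.14],[0,-48,-130,3,-0.19],[0,-60,-163,4,-0.24],[0,-67,-180,4,-0.267],[0,-67,-180,4,-0.267],[0,-67,-180,4,-0.267]]'
python3 - <<'E'
from h import *
go(366.4,295.8,200,30.2)
print(bot.read_state()["tcp_rot"].round(4).tolist())
E
```

```text
time_s: 18.7
position: [0.4319, 0.1181, 0.2008]
tcp_rot: [[0.966, 0.258, -0.017], [0.258, -0.966, 0.011], [-0.014, -0.015, -1.0]]
force: [0.4, -0.1, -4.3]
opening: 0.161
TCP [431.9 118.1 200.8] yaw 15.0 -> go [ -17.4 -188.5    3.9] -0.266 t 18.7 F [ 0.4 -0.1 -4.3] op 0.161
[[0.966, 0.2578, -0.0172], [0.2581, -0.9661, 0.0113], [-0.0137, -0.0154, -0.9998]]
```

```bash
python3 -m inch '[[0,-2,-19,0,-0.03],[0,-6,-57,1,-0.08],[0,-9,-98,2,-0.14],[0,-12,-138,3,-0.19],[0,-15,-172,4,-0.24],[0,-17,-188,4,-0.266],[0,-17,-188,4,-0.266],[0,-17,-188,4,-0.266]]'
python3 - <<'E'
from h import *
go(366.4,295.8,120,30.2)
print(bot.read_state()["tcp_rot"].round(4).tolist())
im,d,P=cloud("wrist"); cv2.imwrite("pics/w6.png",im[:,:,::-1])
lids("wrist",.18,.28,(.35,.6),(.25,.5)); lids("scene",.18,.28,(.35,.6),(.25,.5)); lids("side",.18,.28,(.35,.6),(.25,.5)); 
E
```

```text
time_s: 19.5
position: [0.3676, 0.2947, 0.1996]
tcp_rot: [[0.865, 0.502, -0.017], [0.502, -0.865, 0.011], [-0.01, -0.018, -1.0]]
force: [-0.6, 0.4, -3.2]
opening: 0.16
TCP [367.6 294.7 199.6] yaw 30.1 -> go [ 0.3 -0.1 79.6] -0.001 t 19.5 F [-0.6  0.4 -3.2] op 0.16
[[0.8647, 0.502, -0.0172], [0.5022, -0.8647, 0.0106], [-0.0095, -0.0178, -0.9998]]
wrist [263. 104.] 46433 (array([432.5, 331.3]), array([ 93.1, 129. ]), 30.1) z@c 0.2194 slopes deg [-13.66  -6.71]
scene [302. 142.] 577 (array([453.8, 341. ]), array([142.2, 131.7]), 30.0) z@c 0.2121 slopes deg [-13.94  -6.51]
side [168. 276.] 2072 (array([454. , 346.1]), array([143.5, 129.8]), 30.5) z@c 0.2123 slopes deg [-13.69  -6.83]
```

View pics/w6.png

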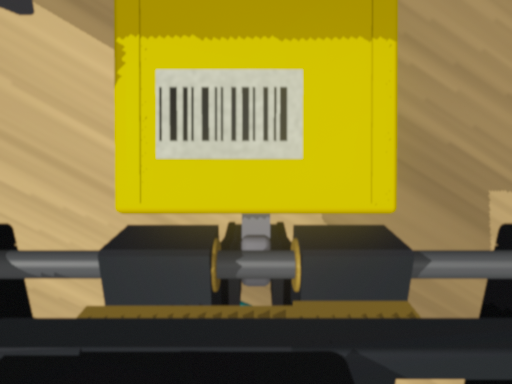

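The lid has pitched about 15° back-down: the bar rotated in the pads. I'll set the tote down on the clear bench here to re-level it and regrip, measuring on the way whether this is creep or dynamic slip.

```bash
python3 -m inch '[[0,0,0,8,0],[0,0,0,20,0],[0,0,0,35,0],[0,0,0,50,0],[0,0,0,60,0],[0,0,0,66,0],[0,0,0,70,0],[0,0,0,70,0]]'
python3 - <<'E'
from h import *
go(366.4,295.8,69,30.2)
lids("side",.1,.28,(.35,.6),(.25,.5)); 
E
```

```text
time_s: 20.5
position: [0.3664, 0.295, 0.1296]
tcp_rot: [[0.866, 0.501, -0.018], [0.501, -0.866, 0.011], [-0.01, -0.018, -1.0]]
force: [0.2, 0.7, -4.0]
opening: 0.158
TCP [366.4 295.  129.6] yaw 30.1 -> go [ 1.   0.4 60.5] -0.003 t 20.5 F [ 0.2  0.7 -4. ] op 0.158
side [173. 296.] 1960 (array([454.2, 347.8]), array([139.2, 130.8]), 30.3) z@c 0.1414 slopes deg [-14.11  -6.87]
```

Only 0.5° more in the last second, so it was mainly motion-induced. From here on I'll move gently. I'm setting it down flat now.

```bash
python3 -m inch '[[0,0,0,5,0],[0,0,0,12,0],[0,0,0,19,0],[0,0,0,26,0],[0,0,0,33,0],[0,0,0,40,0],[0,0,0,46,0],[0,0,0,46,0]]'; python3 -m inch '[[0,0,0,4,0],[0,0,0,8,0],[0,0,0,11,0],[0,0,0,14,0],[0,0,0,14,0],[0,0,0,14,0]]'
python3 - <<'E'
from h import *
go(366.4,295.8,69,30.2)
lids("side",.08,.28,(.35,.6),(.25,.5)); 
E
```

```text
time_s: 21.35
position: [0.3656, 0.2955, 0.0832]
tcp_rot: [[0.866, 0.501, -0.018], [0.501, -0.865, 0.011], [-0.01, -0.018, -1.0]]
force: [-2.5, -1.5, 1.7]
opening: 0.157
time_s: 21.95
position: [0.3651, 0.2957, 0.0693]
tcp_rot: [[0.865, 0.501, -0.018], [0.501, -0.865, 0.011], [-0.01, -0.018, -1.0]]
force: [-4.0, -1.4, 4.0]
opening: 0.163
TCP [365.1 295.7  69.3] yaw 30.1 -> go [1.2 0.5 0.2] -0.002 t 21.9 F [-4.  -1.4  4. ] op 0.163
side [175. 303.] 2052 (array([463.6, 353.4]), array([113.4, 130.9]), 29.8) z@c 0.1077 slopes deg [-0.88  0.23]
```

```bash
python3 -m inch '[[40,0,0,0,0],[40,0,0,0,0],[40,0,0,0,0],[40,0,0,0,0],[40,0,0,0,0]]'
python3 - <<'E'
from h import *
s=bot.read_state(); im,d,P=cloud("wrist"); H=hsv(im)
L=(P-s["position"])@s["tcp_rot"]*1000
y=(H[...,0]>20)&(H[...,0]<34)&(H[...,1]>150)&(abs(P[...,2]-.107)<.006)
q=L[y]; print("lid in tool: x",np.percentile(q[:,0],[.5,99]).round(1),"y",np.percentile(q[:,1],[.5,99.5]).round(1),rect(P[y][:,:2]))
lids("side",.08,.28,(.35,.6),(.25,.5)); lids("scene",.08,.28,(.35,.6),(.25,.5)); go(366.4,295.8,69,30.2)
E
```

```text
time_s: 22.5
position: [0.3655, 0.2958, 0.0692]
tcp_rot: [[0.865, 0.501, -0.017], [0.501, -0.865, 0.011], [-0.01, -0.018, -1.0]]
force: [-0.1, 0.3, 0.1]
opening: 0.441
lid in tool: x [ 22.3 110.4] y [-63.8  63. ] (array([419.2, 326.7]), array([ 99.7, 129.7]), 29.8)
side [175. 304.] 2077 (array([461.7, 353.3]), array([115.9, 130.5]), 30.5) z@c 0.1073 slopes deg [-0.67 -0.1 ]
scene [300. 161.] 563 (array([449.8, 341.6]), array([144.7, 135.1]), 27.9) z@c 0.1068 slopes deg [-0.32  0.08]
TCP [365.2 295.7  69.3] yaw 30.1 -> go [1.  0.5 0.2] -0.002 t 22.6 F [ 0.3 -0.4  0.1] op 0.459
```

The tote is level and the grip is centred on the bar. I'll regrip and lift slowly.

```bash
python3 -m inch '[[0,0,0,0,0],[0,0,0,0,0],[0,0,0,0,0],[0,0,0,0,0],[0,0,0,0,0],[0,0,0,0,0],[0,0,0,0,0],[0,0,0,0,0]]'; python3 -m inch '[[0,0,0,-3,0],[0,0,0,-7,0],[0,0,0,-12,0],[0,0,0,-17,0],[0,0,0,-22,0],[0,0,0,-26,0],[0,0,0,-28,0],[0,0,0,-28,0]]'; python3 -m inch '[[0,0,0,-3,0],[0,0,0,-7,0],[0,0,0,-12,0],[0,0,0,-17,0],[0,0,0,-22,0],[0,0,0,-26,0],[0,0,0,-28,0],[0,0,0,-28,0]]'
python3 - <<'E'
from h import *
lids("side",.12,.28,(.35,.6),(.25,.5)); lids("wrist",.12,.18,(.35,.6),(.25,.5)); go(366.4,295.8,120,30.2)
E
```

```text
time_s: 23.45
position: [0.3653, 0.2956, 0.0693]
tcp_rot: [[0.865, 0.501, -0.018], [0.501, -0.865, 0.011], [-0.01, -0.018, -1.0]]
force: [0.2, -0.8, 1.4]
opening: 0.157
time_s: 24.25
position: [0.366, 0.2954, 0.0977]
tcp_rot: [[0.865, 0.501, -0.017], [0.501, -0.865, 0.011], [-0.009, -0.018, -1.0]]
force: [-0.0, 0.5, -3.4]
opening: 0.16
time_s: 25.05
position: [0.3666, 0.2952, 0.1261]
tcp_rot: [[0.865, 0.501, -0.016], [0.501, -0.865, 0.011], [-0.008, -0.018, -1.0]]
force: [0.1, -0.1, -3.5]
opening: 0.16
side [171. 289.] 2165 (array([461.7, 350.8]), array([122.3, 130.8]), 30.5) z@c 0.1614 slopes deg [-1.99  0.12]
wrist [265. 104.] 54618 (array([425.4, 328.2]), array([ 90., 129.]), 30.1) z@c 0.1625 slopes deg [-1.69  0.18]
TCP [366.4 295.1 125.7] yaw 30.1 -> go [ 0.5 -0.5  5.7] -0.002 t 25.1 F [-0.7 -0.6 -4.4] op 0.157
```

Pitch is now about 1.5° and alignment with the column is within 1 mm. I'll insert slowly, 100 mm first.

```bash
python3 -m inch '[[0,3,0,0,0],[0,8,0,0,0],[0,15,0,0,0],[0,23,0,0,0],[0,31,0,0,0],[0,39,0,0,0],[0,46,0,0,0],[0,50,0,0,0]]'; python3 -m inch '[[0,6,0,1,0],[0,14,0,1,0],[0,22,0,1,0],[0,30,0,1,0],[0,38,0,1,0],[0,46,0,1,0],[0,50,0,1,0],[0,50,0,1,0]]'
python3 - <<'E'
from h import *
lids("side",.12,.28,(.35,.62),(.25,.5)); lids("wrist",.12,.18,(.35,.65),(.25,.5)); go(366.4,295.8,120,30.2)
im,d,P=cloud("wrist"); cv2.imwrite("pics/w7.png",im[:,:,::-1])
E
```

```text
time_s: 25.95
position: [0.4106, 0.3206, 0.1252]
tcp_rot: [[0.865, 0.501, -0.016], [0.501, -0.865, 0.011], [-0.009, -0.018, -1.0]]
force: [-0.6, 1.0, -3.2]
opening: 0.161
time_s: 26.75
position: [0.4546, 0.346, 0.1238]
tcp_rot: [[0.865, 0.501, -0.016], [0.501, -0.865, 0.012], [-0.008, -0.018, -1.0]]
force: [-0.7, -0.0, -2.9]
opening: 0.158
side [131. 283.] 1386 (array([558.3, 406.5]), array([ 95.2, 136.9]), 38.9) z@c 0.159 slopes deg [-2.06  0.04]
wrist [265. 104.] 54724 (array([512.8, 378.8]), array([ 90.1, 129.1]), 30.1) z@c 0.1603 slopes deg [-1.7   0.18]
wrist [ 8. 75.] 1037 (array([477.3, 483. ]), array([27. ,  5.2]), 21.6) z@c 0.1459 slopes deg [-20.06  25.32]
TCP [453.4 345.5 123.6] yaw 30.1 -> go [-100.2   -0.5    4.6] -0.002 t 26.9 F [ 0.   0.2 -3.7] op 0.16
```

View pics/w7.png

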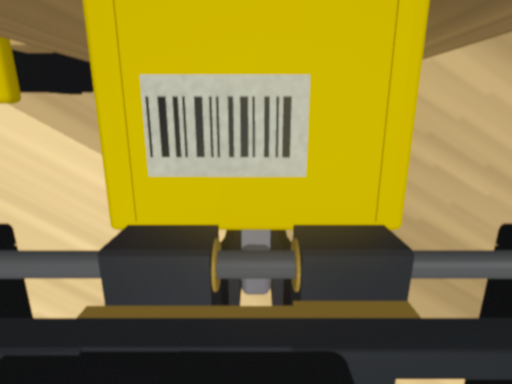

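Still level at about 1.6° and centred in the column. I'll go 44 mm further, lower onto the rails, then push home.

```bash
python3 -m inch '[[0,4,0,0,0],[0,10,0,0,0],[0,17,0,0,0],[0,25,0,0,0],[0,33,0,0,0],[0,40,0,0,0],[0,44,0,0,0],[0,44,0,0,0]]'; python3 -m inch '[[0,0,0,2,0],[0,0,0,4,0],[0,0,0,6,0],[0,0,0,8,0],[0,0,0,10,0],[0,0,0,12,0],[0,0,0,12,0],[0,0,0,12,0]]'
python3 - <<'E'
from h import *
lids("wrist",.12,.18,(.35,.65),(.25,.5)); go(498.3,372.6,111.3,30.2)
E
```

```text
time_s: 27.7
position: [0.4921, 0.3678, 0.1231]
tcp_rot: [[0.865, 0.501, -0.017], [0.501, -0.865, 0.011], [-0.009, -0.018, -1.0]]
force: [0.7, -0.3, -4.0]
opening: 0.161
time_s: 28.5
position: [0.4921, 0.3681, 0.1118]
tcp_rot: [[0.865, 0.501, -0.016], [0.501, -0.865, 0.011], [-0.008, -0.018, -1.0]]
force: [-3.9, -0.5, 2.5]
opening: 0.157
wrist [266. 104.] 55625 (array([550.2, 400.9]), array([ 89.9, 129. ]), 29.9) z@c 0.15 slopes deg [-0.22  0.41]
wrist [  9. 187.] 736 (array([473.3, 481.7]), array([17.6,  5.1]), 20.6) z@c 0.1472 slopes deg [-26.05  47.23]
TCP [492.1 368.2 111.7] yaw 30.1 -> go [ 7.6 -0.7  0.4] -0.002 t 28.6 F [-3.3 -0.1  3.4] op 0.161
```

The lid top is at 150 mm, level, resting on the rails. I'll push home gently.

```bash
python3 -m inch '[[0,3,0,0,0],[0,5,0,0,0],[0,7,0,0,0],[0,9,0,0,0],[0,11,0,0,0],[0,12,0,0,0],[0,12,0,0,0]]'
python3 - <<'E'
from h import *
lids("wrist",.12,.18,(.35,.65),(.25,.5)); go(498.3,372.6,111.3,30.2)
E
```

```text
time_s: 29.25
position: [0.5008, 0.3729, 0.1112]
tcp_rot: [[0.865, 0.501, -0.02], [0.501, -0.865, 0.008], [-0.013, -0.017, -1.0]]
force: [-5.2, -3.6, 4.2]
opening: 0.158
wrist [268. 104.] 55995 (array([559.1, 405.1]), array([ 90.1, 129.4]), 29.8) z@c 0.1497 slopes deg [0.1  0.25]
wrist [ 12. 213.] 532 (array([471.1, 481.5]), array([12.4,  5.9]), 31.2) z@c 0.148 slopes deg [-25.34  51.74]
TCP [500.8 372.9 111.2] yaw 30.1 -> go [-2.3 -1.  -0. ] -0.002 t 29.3 F [-6.6 -4.3  4.8] op 0.159
```

```bash
python3 -m inch '[[0,2,0,0,0],[0,4,0,0,0],[0,6,0,0,0],[0,8,0,0,0],[0,8,0,0,0]]'
python3 - <<'E'
from h import *
lids("wrist",.12,.18,(.35,.65),(.25,.5)); go(498.3,372.6,111.3,30.2)
E
```

```text
time_s: 29.8
position: [0.5013, 0.3731, 0.1102]
tcp_rot: [[0.864, 0.502, -0.035], [0.503, -0.865, -0.001], [-0.031, -0.017, -0.999]]
force: [-14.1, -9.4, 10.4]
opening: 0.16
wrist [269. 103.] 57305 (array([559.2, 405.3]), array([ 90.6, 129. ]), 29.4) z@c 0.1498 slopes deg [0.84 0.5 ]
wrist [ 11. 216.] 382 (array([471.1, 480.8]), array([10.8,  4.4]), 27.1) z@c 0.1472 slopes deg [-22.19  60.42]
TCP [501.3 373.1 110.2] yaw 30.2 -> go [-2.9 -1.1 -1. ] -0.0 t 29.9 F [-13.8  -9.4  10.2] op 0.161
```

At 17 N it doesn't move any further: home. Releasing and lifting clear.

```bash
python3 -m inch '[[50,0,0,0,0],[50,0,0,0,0],[50,0,0,0,0],[50,0,0,0,0],[50,0,0,0,0],[50,0,0,0,0]]'
python3 -m inch '[[50,0,0,-15,0],[50,-3,0,-45,0],[50,-10,0,-85,0],[50,-40,0,-110,0],[50,-80,0,-110,0],[50,-100,0,-110,0],[50,-100,0,-110,0],[50,-100,0,-110,0]]'
python3 - <<'E'
from h import *
go(400,300,220,30.2); print(bot.read_state()["tcp_rot"].round(4).tolist())
im,d,P=cloud("wrist"); cv2.imwrite("pics/w8.png",im[:,:,::-1])
lids("wrist",.12,.18,(.35,.7),(.25,.5)); lids("scene",.05,.1,(.45,.7),(-.4,-.1)); lids("side",.05,.1,(.45,.7),(-.4,-.1))
E
```

```text
time_s: 30.45
position: [0.5018, 0.3734, 0.1102]
tcp_rot: [[0.864, 0.502, -0.034], [0.503, -0.865, -0.0], [-0.03, -0.017, -0.999]]
force: [0.2, -0.6, 0.3]
opening: 0.55
time_s: 31.25
position: [0.4202, 0.3237, 0.2244]
tcp_rot: [[0.864, 0.502, -0.031], [0.502, -0.865, 0.001], [-0.026, -0.017, -1.0]]
force: [0.3, 0.1, 0.2]
opening: 0.577
TCP [420.2 323.7 224.4] yaw 30.2 -> go [-29.3  10.4   5. ] -0.0 t 31.2 F [0.3 0.1 0.2] op 0.577
[[0.8642, 0.5022, -0.0308], [0.5024, -0.8646, 0.0015], [-0.0259, -0.0168, -0.9995]]
wrist [90. 26.] 1499 (array([472.3, 494.5]), array([29.4, 26.4]), 30.1) z@c 0.1496 slopes deg [0.75 4.62]
wrist [258.  26.] 8253 (array([532.1, 389.9]), array([ 30. , 129.3]), 29.9) z@c 0.1494 slopes deg [0.95 0.57]
scene [241. 277.] 1435 (array([ 563.9, -244. ]), array([129.7, 152.1]), 76.2) z@c 0.0793 slopes deg [-0.27 -0.01]
side [285. 176.] 848 (array([ 562.2, -238.8]), array([130.1, 151.7]), 75.2) z@c 0.0786 slopes deg [ 0.12 -0.21]
```

View pics/w8.png

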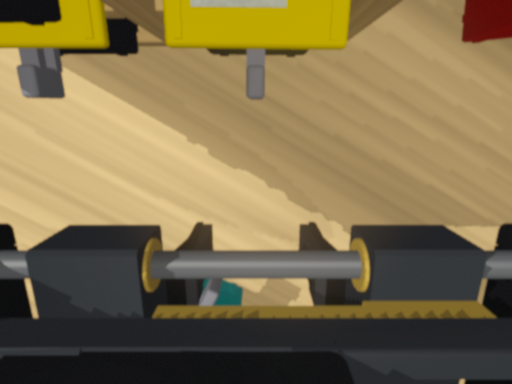

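The deep tote's lid front at row 47 lines up with the filled neighbour's at row 46 (about 1 mm difference), and its handle is free. Next the medium tote, re-measured at centre (563,-241), yaw -14.3°.

```bash
python3 - <<'E'
from h import *
go(444,50,200,8); go(468,-217.2,180,-14.3)
E
```

```text
TCP [420.5 323.7 223.1] yaw 30.2 -> go [-116.5  248.9   22.2] 0.387 t 31.4 F [-0.3  0.6  0.2] op 0.571
TCP [420.5 323.7 223.1] yaw 30.2 -> go [-229.4  492.3   41.3] 0.776 t 31.4 F [-0.3  0.6  0.2] op 0.571
```

```bash
python3 -m inch '[[50,-116,249,22,0.387],[50,-116,249,22,0.387],[50,-116,249,22,0.387],[50,-116,249,22,0.387],[50,-116,249,22,0.387],[50,-116,249,22,0.387],[50,-116,249,22,0.387],[50,-116,249,22,0.387]]'
python3 - <<'E'
from h import *
go(468,-217.2,180,-14.3)
E
```

```text
time_s: 32.25
position: [0.4451, 0.0499, 0.1999]
tcp_rot: [[0.99, 0.137, -0.033], [0.137, -0.991, 0.001], [-0.033, -0.006, -0.999]]
force: [0.4, 0.3, 0.0]
opening: 0.574
TCP [445.1  49.9 199.9] yaw 7.9 -> go [-13.2 267.8  18.8] 0.387 t 32.2 F [0.4 0.3 0. ] op 0.574
```

```bash
python3 -m inch '[[50,-13,268,19,0.387],[50,-13,268,19,0.387],[50,-13,268,19,0.387],[50,-13,268,19,0.387],[50,-13,268,19,0.387],[50,-13,268,19,0.387],[50,-13,268,19,0.387],[50,-13,268,19,0.387]]'
python3 - <<'E'
from h import *
s=bot.read_state(); im,d,P=cloud("wrist"); H=hsv(im); cv2.imwrite("pics/w9.png",im[:,:,::-1])
L=(P-s["position"])@s["tcp_rot"]*1000
y=(H[...,0]>20)&(H[...,0]<34)&(H[...,1]>150)&(abs(P[...,2]-.079)<.008)
print(rect(P[y][:,:2]))
k=(H[...,1]<90)&(P[...,2]>.04)&(P[...,2]<.09)&(abs(P[...,0]-.468)<.04)&(abs(P[...,1]+.217)<.04)
for m,c in comps(k,30): p=P[m]; print("handle",c.round(),rect(p[:,:2]),np.percentile(p,[5,50,95],axis=0).round(3).tolist())
print(s["tcp_rot"].round(4).tolist())
go(468,-217.2,41,-14.3)
E
```

```text
time_s: 33.05
position: [0.4681, -0.2153, 0.1795]
tcp_rot: [[0.969, -0.246, -0.035], [-0.246, -0.969, 0.003], [-0.034, 0.006, -0.999]]
force: [-0.1, 0.8, -0.5]
opening: 0.575
(array([ 552.9, -238.7]), array([130.5, 125.4]), 75.9)
handle [257. 181.] (array([ 474.3, -218.6]), array([13. , 31.9]), 75.7) [[0.461, -0.226, 0.067], [0.476, -0.219, 0.074], [0.488, -0.212, 0.076]]
[[0.9687, -0.246, -0.0347], [-0.246, -0.9693, 0.0031], [-0.0344, 0.0055, -0.9994]]
TCP [ 467.9 -214.8  179.6] yaw -14.2 -> go [  5.5   1.5 138.5] 0.002 t 33.1 F [1.  0.4 0.2] op 0.574
```

View pics/w9.png

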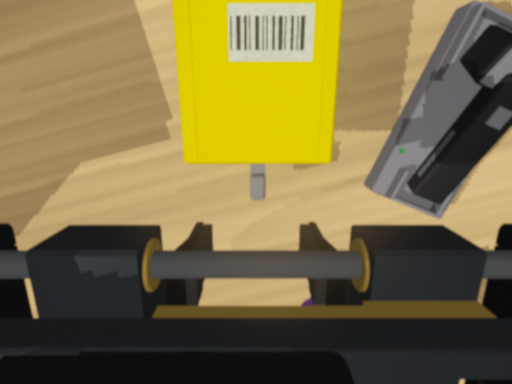

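The medium tote's handle is at (257,182). By the lid's front edge it is at (469.5,-217.4). Descending and gripping.

```bash
python3 -m inch '[[50,7,2,40,0.002],[50,7,2,85,0.002],[50,7,2,115,0.002],[50,7,2,130,0.002],[50,7,2,138,0.002],[50,7,2,138,0.002],[50,7,2,138,0.002],[50,7,2,138,0.002]]' && python3 -m inch '[[0,0,0,0,0],[0,0,0,0,0],[0,0,0,0,0],[0,0,0,0,0],[0,0,0,0,0],[0,0,0,0,0],[0,0,0,0,0],[0,0,0,0,0]]' && python3 -m inch '[[0,0,0,0,0],[0,0,0,0,0],[0,0,0,-2,0],[0,0,0,-6,0],[0,0,0,-11,0],[0,0,0,-16,0],[0,0,0,-20,0],[0,0,0,-20,0]]'
python3 - <<'E'
from h import *
go(469.5,-217.4,41,-14.3)
for n in ("scene","side","wrist"): lids(n,.07,.14,(.45,.7),(-.4,-.1))
E
```

```text
time_s: 33.9
position: [0.4702, -0.2181, 0.0427]
tcp_rot: [[0.969, -0.246, -0.033], [-0.246, -0.969, 0.002], [-0.032, 0.007, -0.999]]
force: [0.5, -0.2, 0.5]
opening: 0.576
time_s: 34.7
position: [0.4702, -0.2181, 0.0427]
tcp_rot: [[0.969, -0.246, -0.033], [-0.246, -0.969, 0.002], [-0.032, 0.006, -0.999]]
force: [-0.2, -1.1, 2.2]
opening: 0.158
time_s: 35.5
position: [0.4713, -0.2184, 0.0634]
tcp_rot: [[0.969, -0.246, -0.032], [-0.246, -0.969, 0.001], [-0.031, 0.007, -0.999]]
force: [-0.0, -0.0, -2.5]
opening: 0.157
TCP [ 471.3 -218.4   63.4] yaw -14.3 -> go [-1.3 -0.7 22.5] 0.0 t 35.5 F [-0.  -0.  -2.5] op 0.157
scene [240. 274.] 1463 (array([ 564.9, -244.1]), array([130.3, 150.2]), 75.6) z@c 0.0997 slopes deg [-0.17 -0.18]
side [273. 169.] 324 (array([ 567.2, -238.8]), array([129.9, 144.7]), 76.9) z@c 0.0995 slopes deg [-1.18 -0.28]
wrist [254. 115.] 69166 (array([ 536.8, -234.3]), array([128.9,  88.8]), 75.8) z@c 0.0995 slopes deg [-0.26 -0.16]
```

The medium tote is level (0.3°). I'll lift gently to insertion height.

```bash
python3 -m inch '[[0,0,0,-3,0],[0,0,0,-10,0],[0,0,0,-22,0],[0,0,0,-36,0],[0,0,0,-50,0],[0,0,0,-63,0],[0,0,0,-74,0],[0,0,0,-80,0]]' && python3 -m inch '[[0,0,0,-8,0],[0,0,0,-20,0],[0,0,0,-33,0],[0,0,0,-47,0],[0,0,0,-60,0],[0,0,0,-70,0],[0,0,0,-77,0],[0,0,0,-79,0]]'
python3 - <<'E'
from h import *
for n in ("scene","wrist"): lids(n,.2,.3,(.45,.7),(-.4,-.1))
go(366.4,295.8,222,30.2); 
for r in (20,):pass
E
```

```text
time_s: 36.45
position: [0.474, -0.2186, 0.1444]
tcp_rot: [[0.969, -0.246, -0.031], [-0.246, -0.969, 0.0], [-0.03, 0.007, -1.0]]
force: [0.0, 0.3, -2.7]
opening: 0.161
time_s: 37.25
position: [0.4767, -0.2188, 0.2241]
tcp_rot: [[0.969, -0.246, -0.03], [-0.246, -0.969, -0.0], [-0.029, 0.008, -1.0]]
force: [0.3, -0.4, -2.8]
opening: 0.158
scene [239. 242.] 1681 (array([ 570.1, -243.8]), array([130.3, 151. ]), 75.8) z@c 0.2605 slopes deg [-0.26 -0.13]
wrist [254. 115.] 69107 (array([ 542.5, -234.8]), array([129. ,  88.8]), 76.0) z@c 0.2607 slopes deg [-0.15 -0.27]
TCP [ 476.4 -218.5  223.4] yaw -14.3 -> go [-233.2 -471.4    4.9] -0.776 t 37.4 F [ 0.6  0.1 -2. ] op 0.16
```

Still level. I'll carry it across in gentle quarters.

```bash
python3 -m inch '[[0,-2,-4,0,-0.01],[0,-7,-14,0,-0.03],[0,-16,-32,1,-0.06],[0,-26,-53,1,-0.09],[0,-37,-75,1,-0.12],[0,-47,-96,1,-0.15],[0,-54,-110,1,-0.18],[0,-58,-118,1,-0.194]]' && python3 -m inch '[[0,-2,-8,0,-0.015],[0,-6,-22,0,-0.04],[0,-12,-43,1,-0.07],[0,-18,-66,1,-0.1],[0,-24,-88,1,-0.13],[0,-29,-108,1,-0.16],[0,-32,-121,1,-0.18],[0,-34,-127,1,-0.194]]'
python3 - <<'E'
from h import *
for n in ("scene","side","wrist"): lids(n,.2,.3,(.4,.7),(-.2,.2))
go(366.4,295.8,222,30.2)
E
```

```text
time_s: 38.15
position: [0.448, -0.0875, 0.2231]
tcp_rot: [[0.998, -0.051, -0.032], [-0.051, -0.999, 0.001], [-0.032, 0.001, -0.999]]
force: [-0.9, -0.1, -1.9]
opening: 0.153
time_s: 38.95
position: [0.4203, 0.042, 0.2231]
tcp_rot: [[0.989, 0.144, -0.032], [0.145, -0.989, 0.001], [-0.032, -0.006, -0.999]]
force: [0.2, -1.2, -2.7]
opening: 0.158
scene [275. 177.] 1020 (array([516.1,  53.2]), array([149.3, 131.6]), 7.6) z@c 0.2592 slopes deg [-0.53  0.53]
side [230. 182.] 905 (array([516.1,  57.1]), array([148. , 133.4]), 9.4) z@c 0.2592 slopes deg [-0.59  0.41]
wrist [254. 115.] 69193 (array([487.8,  51. ]), array([ 88.5, 129. ]), 8.2) z@c 0.2598 slopes deg [-0.27  0.42]
TCP [420.8  40.9 223.2] yaw 8.2 -> go [ -17.4 -260.1    3. ] -0.384 t 39.1 F [-0.1 -0.  -2.8] op 0.155
```

```bash
python3 -m inch '[[0,0,-4,0,-0.01],[0,-1,-15,0,-0.03],[0,-2,-35,1,-0.06],[0,-4,-58,1,-0.09],[0,-6,-82,1,-0.12],[0,-8,-105,1,-0.15],[0,-9,-121,1,-0.18],[0,-9,-130,1,-0.192]]' && python3 -m inch '[[0,1,-8,0,-0.015],[0,3,-22,0,-0.04],[0,6,-44,1,-0.07],[0,9,-67,1,-0.1],[0,12,-90,1,-0.13],[0,14,-110,1,-0.16],[0,16,-124,1,-0.18],[0,16,-129,1,-0.192]]'
python3 - <<'E'
from h import *
for n in ("scene","side","wrist"): lids(n,.2,.3,(.35,.55),(.25,.5))
go(366.4,295.8,222,30.2)
E
```

```text
time_s: 39.9
position: [0.3926, 0.1696, 0.2231]
tcp_rot: [[0.943, 0.331, -0.032], [0.331, -0.944, 0.001], [-0.03, -0.011, -0.999]]
force: [0.2, -1.4, -2.0]
opening: 0.16
time_s: 40.7
position: [0.365, 0.2975, 0.223]
tcp_rot: [[0.862, 0.506, -0.032], [0.507, -0.862, 0.001], [-0.027, -0.017, -0.999]]
force: [-0.2, 0.6, -3.1]
opening: 0.158
scene [300. 130.] 573 (array([450.6, 341.4]), array([146.2, 129.9]), 30.3) z@c 0.2594 slopes deg [-0.88  0.76]
side [167. 264.] 2304 (array([449.5, 348.3]), array([144.7, 130.9]), 30.3) z@c 0.2595 slopes deg [-0.48  0.87]
wrist [254. 115.] 69161 (array([423.9, 330.2]), array([ 88.5, 129. ]), 30.4) z@c 0.2598 slopes deg [-0.55  0.95]
TCP [364.9 296.2 222.9] yaw 30.4 -> go [1.1 1.1 0.9] 0.003 t 40.9 F [-0.8  0.1 -2.8] op 0.161
```

Pitch is about 1° at most. It is lined up with the column at +12 mm clearance, so inserting slowly.

```bash
python3 -m inch '[[0,3,1,0,0.003],[0,8,1,0,0.003],[0,15,1,0,0.003],[0,23,1,-1,0.003],[0,31,1,-1,0.003],[0,39,1,-1,0.003],[0,46,1,-1,0.003],[0,50,1,-1,0.003]]'; python3 -m inch '[[0,6,0,0,0],[0,14,0,0,0],[0,22,0,0,0],[0,30,0,-1,0],[0,38,0,-1,0],[0,46,0,-1,0],[0,50,0,-1,0],[0,50,0,-1,0]]'
python3 - <<'E'
from h import *
lids("wrist",.2,.3,(.4,.65),(.3,.5)); go(490.8,368.2,222,30.2)
im,d,P=cloud("wrist"); cv2.imwrite("pics/w10.png",im[:,:,::-1])
E
```

```text
time_s: 41.65
position: [0.4095, 0.321, 0.2223]
tcp_rot: [[0.864, 0.502, -0.032], [0.502, -0.865, 0.0], [-0.028, -0.016, -0.999]]
force: [-1.3, -0.7, -1.7]
opening: 0.161
time_s: 42.45
position: [0.4533, 0.3465, 0.2219]
tcp_rot: [[0.864, 0.502, -0.032], [0.502, -0.865, 0.0], [-0.028, -0.016, -0.999]]
force: [0.4, 0.6, -3.3]
opening: 0.157
wrist [254. 114.] 69320 (array([512.4, 379.8]), array([ 88.7, 129. ]), 30.4) z@c 0.2587 slopes deg [-0.53  0.95]
wrist [ 8. 75.] 1020 (array([477.3, 483.1]), array([26.5,  5.4]), 21.9) z@c 0.2439 slopes deg [-23.03  30.37]
TCP [452.7 346.2 221.8] yaw 30.2 -> go [44.   0.1 -1.5] -0.0 t 42.5 F [ 0.  -0.5 -2.1] op 0.152
```

View pics/w10.png

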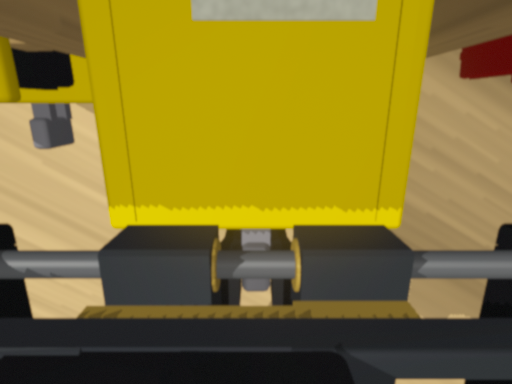

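The medium tote is entering the column centred, with no contact force. I'll go 44 mm further, lower 11 mm, then push.

```bash
python3 -m inch '[[0,4,0,0,0],[0,10,0,0,0],[0,17,0,0,0],[0,25,0,-1,0],[0,33,0,-1,0],[0,40,0,-1,0],[0,44,0,-1,0],[0,44,0,-1,0]]'; python3 -m inch '[[0,0,0,2,0],[0,0,0,4,0],[0,0,0,6,0],[0,0,0,8,0],[0,0,0,10,0],[0,0,0,11,0],[0,0,0,11,0],[0,0,0,11,0]]'
python3 - <<'E'
from h import *
lids("wrist",.2,.3,(.4,.65),(.3,.5)); go(500,373.5,210.7,30.2)
E
```

```text
time_s: 43.35
position: [0.491, 0.3684, 0.2213]
tcp_rot: [[0.864, 0.502, -0.033], [0.503, -0.865, -0.0], [-0.029, -0.016, -0.999]]
force: [-0.4, -0.4, -2.5]
opening: 0.162
time_s: 44.15
position: [0.4907, 0.3685, 0.211]
tcp_rot: [[0.864, 0.502, -0.032], [0.503, -0.865, 0.0], [-0.028, -0.016, -0.999]]
force: [-2.5, -1.3, 3.2]
opening: 0.16
wrist [254. 115.] 69611 (array([549.5, 401.7]), array([ 88.6, 128.9]), 30.1) z@c 0.2484 slopes deg [-0.03  0.89]
wrist [ 11. 194.] 442 (array([469.9, 480.8]), array([10. ,  6.3]), 21.6) z@c 0.246 slopes deg [-14.78  38.82]
TCP [490.7 368.5 211. ] yaw 30.2 -> go [10.5  0.4 -0. ] -0.0 t 44.2 F [-3.8 -1.   2.9] op 0.16
```

```bash
python3 -m inch '[[0,3,0,0,0],[0,6,0,0,0],[0,9,0,0,0],[0,12,0,0,0],[0,14,0,0,0],[0,16,0,0,0],[0,16,0,0,0],[0,16,0,0,0]]'
python3 - <<'E'
from h import *
lids("wrist",.2,.3,(.4,.65),(.3,.5)); go(501.5,373.2,210.7,30.2)
E
```

```text
time_s: 45.0
position: [0.4999, 0.3732, 0.2096]
tcp_rot: [[0.863, 0.503, -0.044], [0.503, -0.864, -0.008], [-0.042, -0.015, -0.999]]
force: [-10.3, -9.1, 7.4]
opening: 0.157
wrist [255.  63.] 36993 (array([579.4, 418.2]), array([ 40.5, 129.2]), 30.0) z@c 0.2483 slopes deg [1.01 0.59]
wrist [257. 173.] 33426 (array([540.9, 396.2]), array([ 48.6, 128.7]), 29.7) z@c 0.2474 slopes deg [1.   0.58]
wrist [215. 264.] 256 (array([524.9, 399.1]), array([13. ,  1.2]), 30.2) z@c 0.2973 slopes deg [-32.96  22.59]
wrist [297. 264.] 250 (array([536.2, 379.6]), array([12.8,  1.3]), 30.7) z@c 0.2973 slopes deg [  69.52 -153.15]
TCP [499.9 373.2 209.6] yaw 30.2 -> go [ 1.3  0.8 -1.2] 0.001 t 45.0 F [-10.1  -8.    7.5] op 0.162
```

It stopped 5 mm short of the commanded push at 13 N: home. I'll release and retreat straight back, since the fingers straddle the bar.

```bash
python3 -m inch '[[50,0,0,0,0],[50,0,0,0,0],[50,0,0,0,0],[50,0,0,0,0],[50,0,0,0,0],[50,0,0,0,0]]'
python3 -m inch '[[50,-10,0,0,0],[50,-30,0,0,0],[50,-60,0,-15,0],[50,-90,0,-50,0],[50,-100,0,-90,0],[50,-120,0,-110,0],[50,-120,0,-110,0],[50,-120,0,-110,0]]'
python3 - <<'E'
from h import *
o=np.array([539.2,396.4]);u=np.array([.8643,.503]);v=np.array([-u[1],u[0]])
for n in ("wrist","side","scene"):
    im,d,P=cloud(n); H=hsv(im); Q=np.stack([(P[...,:2]*1000-o)@u,(P[...,:2]*1000-o)@v],-1)
    for z0,nm in ((.248,"med"),(.150,"deep")):
        for y0,w in ((0,"free"),(170,"filled")):
            k=(H[...,0]>20)&(H[...,0]<34)&(H[...,1]>150)&(abs(P[...,2]-z0)<.005)&(abs(Q[...,1]-y0)<72)&(Q[...,0]>-60)&(Q[...,0]<140)
            if k.sum()>60: print(n,nm,w,k.sum(),"x",np.percentile(Q[k][:,0],[1,99]).round(1),"y",np.percentile(Q[k][:,1],[1,99]).round(1),"z",np.median(P[k][:,2]).round(4),"slope",np.degrees(plane(P[k])[0][:2]).round(2))
im,d,P=cloud("wrist"); cv2.imwrite("pics/w11.png",im[:,:,::-1])
im,d,P=cloud("scene"); cv2.imwrite("pics/s11.png",cv2.resize(im[:,:,::-1],(800,600),interpolation=cv2.INTER_CUBIC))
E
```

```text
time_s: 45.65
position: [0.5001, 0.3734, 0.2095]
tcp_rot: [[0.863, 0.503, -0.043], [0.503, -0.864, -0.008], [-0.041, -0.015, -0.999]]
force: [-0.3, 0.0, -1.0]
opening: 0.552
time_s: 46.45
position: [0.4008, 0.3137, 0.3245]
tcp_rot: [[0.863, 0.503, -0.043], [0.503, -0.864, -0.007], [-0.04, -0.015, -0.999]]
force: [0.2, 0.3, 0.2]
opening: 0.578
wrist med free 2131 x [-24.1 -17.8] y [-63.7  61.6] z 0.2469 slope [19.22 11.05]
wrist med filled 1153 x [-23.2 -17.2] y [106.1 176.7] z 0.2468 slope [15.69  9.12]
wrist deep free 2110 x [-24.1  -2.6] y [-65.7  61.7] z 0.1493 slope [2.98 1.68]
wrist deep filled 2118 x [-22.7   8.8] y [106.  198.3] z 0.1492 slope [1.31 0.69]
side med free 1619 x [-23.9  63.5] y [-63.1  64.2] z 0.2472 slope [0.29 0.22]
side med filled 1063 x [-23.5 114.4] y [109.9 236.7] z 0.2471 slope [-0.    0.14]
side deep free 488 x [-24.4  19.4] y [-35.9  63.8] z 0.1489 slope [1.38 0.92]
side deep filled 464 x [-23.4 123.7] y [108.5 226.2] z 0.1489 slope [0.63 0.23]
scene med free 329 x [-26.4 122.5] y [-69.4  60.2] z 0.247 slope [-0.12  0.02]
scene med filled 77 x [-25.2   5.3] y [103.  222.1] z 0.2467 slope [2.02 0.92]
scene deep free 236 x [-26.7 121. ] y [-71.3  52.5] z 0.1487 slope [ 0.24 -0.95]
```

View pics/w11.png

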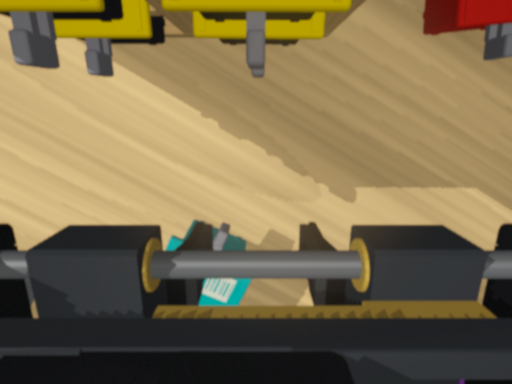

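Both hung lids sit at the filled column's heights, and their front edges agree with it to under 1 mm in all three cameras. One last numeric check of scanner and bystanders against the start, then I'll hand in.

```bash
python3 - <<'E'
from h import *
z=np.load("scene0.npz"); A=cloud("scene",z["im"],z["d"]); B=cloud("scene")
for nm,(x,y,r) in dict(scanner=(.474,-.4265,.11),jar=(.7387,-.2241,.05),tape=(.771,-.0225,.06),can=(.663,-.3815,.05)).items():
    o=[]
    for im,d,P in (A,B):
        k=(P[...,2]>.012)&(np.hypot(P[...,0]-x,P[...,1]-y)<r); 
        if nm=="scanner": k&=(im.max(2)<75)
        o.append(P[k].mean(0).round(4).tolist()+[int(k.sum())])
    print(nm,o)
s=bot.read_state(); print(s["time_s"],s["force"].round(1)); print(bot.hand_in())
E
```

```text
scanner [[0.4938, -0.4411, 0.0702, 660], [0.4934, -0.4413, 0.0697, 686]]
jar [[0.7425, -0.2329, 0.0698, 604], [0.7426, -0.233, 0.069, 606]]
tape [[0.7713, -0.0244, 0.0213, 277], [0.7711, -0.0232, 0.021, 274]]
can [[0.6704, -0.3898, 0.0982, 715], [0.6703, -0.3897, 0.0982, 714]]
46.75 [-0.6 -0.1  0.2]
the job is handed in; nothing more can be done
None
```

I booked in both totes that were there, deep and medium, and handed the job in at 46.8 s. **One failing to note:** the deep tote tipped about 15° during its first carry.

**What was done**
- **Scanning:** I scanned the deep tote first, then the medium, holding each for at least 1.3 s at about 10 cm. There is no read signal, so the reads rest on measured geometry alone.
- **Racking:** Both totes hang on their own rails and are pushed home against the battens. The shallow tote was absent.
- **Scanner:** It is back in its cradle.

**Last checks**
- **Lids:** Tops are at about 150 mm (deep) and 248 mm (medium), the same heights as in the filled column. Their front edges stand about 1 mm prouder than the neighbours', which is within measuring error. Both totes stopped firm at the end, under pushes of 17 N (deep) and 13 N (medium).
- **Scanner and bystanders:** The scanner, jar, tape and can are within about 1 mm of where they started.
- **Gripper:** It is clear of everything, with about zero force.

**What went wrong or disagreed**
- **Deep tote tipped:** It pitched back-down because I moved too fast and the handle turned in the grip. I set it down flat in front of the rack, regripped it and went on slowly, with at most about 2° of tilt after that. The medium tote stayed within about 1.5°.
- **Medium tote knocked:** It was pushed about 3.5 cm aside after its scan, so I measured it again before gripping.
- **Camera offset:** The scene and side cameras disagreed by about 4 mm in y; I used the mean.
- **Final picture not seen:** My last scene picture came after the viewing limit, so the closing check is by numbers and a last wrist picture.

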